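Unlock the dip probe and hold it ready over the beaker

ROBOT

A 6-joint arm with a two-finger parallel gripper is mounted at the origin on a cart in front of the work surface, level with it; the furniture and walls round the work are solid. World frame = base frame: x ahead of the robot, y to its left, z up, the work surface at z = 0. Lengths are in m, angles in rad, forces in N, time in s.
With the tool pointing down it reaches from about 0.25 to 0.725 m from the base axis. Payload 4 kg.
Tool frame: the origin (TCP) lies midway between the tips of the shut fingers; the grasp point (between the pads) lies 19 mm behind it; z points along the fingers, y is the direction in which the jaws open and shut (so a half turn about z gives the same grasp; the last joint's range is limited). The gripper opens to 85 mm and grips with 20 to 120 N. Pads are 22 mm wide; open, the fingers measure 114 mm over their backs; the gripper's body (76 mm by 85 mm) begins 54 mm behind the grasp point. The pads swing forward as they close: fully open they stand 13 mm farther back than shut.
Start: joints at [-1.102, 0.241, 0.005, 1.335, 0, 1.571], TCP at [0.226, -0.446, 0.231] pointing down, gripper open.
Joint ranges: [-2.72, 2.72], [-1.05, 1.87], [-1.09, 1.28], [-1.99, 2.15], [-1.42, 1.44], [-3.14, 3.14]. Speed limits (rad/s): [2.79, 2.79, 3.14, 3.14, 3.14, 3.14].

INTERFACE

Orientations are given as a unit quaternion [x, y, z, w].
In Python, from workcell import bot, vision gives the robot as it stands. The module is installed in compiled form; this text tells all that it offers.
- The arm moves only by the tool send_rows, never from a script. Its argument "targets" is a list that holds one entry, the list of rows, each a list of 5 numbers: the shift along the world's x, y, z in cm, then the turn about the world's z in rad, then the finger opening in cm, from 0 to 8.54. A call has 1 to 12 rows; each row is the pose to reach, as a shift and turn from the pose commanded when the call began; what a row does not reach only later rows make up. A row lasts 1/8 s, in which the tool goes at most 62.5 mm and 10.7 degrees, less where a joint would pass 70% of its speed; a pose out of reach is approached as far as the arm can. A call with a gripper value outside its range is refused whole. The fingers move at their own pace and stop on an object; the grip force is fixed at half the most. Time passes only in rows, so rows that repeat a pose let the fingers close. It gives the time, the measured TCP pose, the force and the opening at its end, in the units of the state.
- bot.get_obs(): the state, without advancing time (a new reading comes with each control period).
- vision.camera(name): name is "side" or "top" or "wrist"; returns the picture (384x512x3 uint8, red, green, blue); there is no depth.
- vision.get_calibration(name): a dict with "vertical_fov" (degrees; the focal length in pixels is half the picture's height over the tangent of half this angle, whatever the lens; pixels are square), "cx", "cy" (the principal point, pixels), "k1" (the pictures are not rectified: a ray, as slopes to the right and down, at radius r is drawn at 1 + k1 r^2 times it, then the intrinsics apply), "rvec" (rotation vector, rad) and "tvec" (3), from world to camera coordinates, as OpenCV has them; the wrist camera has in their place "T_tool_cam" (4x4, takes a point from camera to tool coordinates, whose origin is the TCP and whose axes are the flange's). Camera axes: x right, y down, z forward; pixel columns grow to the right and rows downward; lengths in m; the calibration is good to about 2 mm. A picture is of the moment at which its call begins: read the wrist's pose just before it. get_calibration takes no time and is no camera call.
- bot.job_done(): hands the job in, once; it reports no verdict.
Trained networks look in the newest picture that a camera, given by its name, has taken for a name from the list of things; names that differ only in an ending like _2 or _b are one class to them, and where a whole thing is asked for, a point or a joint stands for the part that bears it (a point fixed in the world has none). Each returns a list of dicts, best first, with "score" (0 to 1); they miss things now and then, are a little off and sometimes report something else, mostly with a low value. They report only what shows in the picture. A call takes as long as a camera call.
- vision.boxes_of(target, camera): "uv" ([column, row] in pixels, amid what is visible of it).
The state is a dict: "clock": time; "joint_pos": joint angles; "joint_vel": joint speeds; "tau": joint torques, N m; "eef_pos": TCP position; "tool_rot": TCP orientation; "ft_force": force on the tool from outside, world axes, zero at the start; "ft_torque": the same for the moment, N m; "grip_width": finger opening in m.
Only numpy, scipy, OpenCV 4.12 (cv2) and the standard library are available. Lean on these libraries where they do the work, as an engineer would, in place of code of your own. Each camera call takes 0.05 s, during which the arm holds its last target.

TASK

Draw the locking pin up out of the slanted probe holder and park it, hanging upright by its shoulder, in the open notch at the holder's side, and let go of it. Then draw the dip probe out of its slanted sleeve, turn it upright with its tip down, and finish still holding it raised and steady, its tip a few centimetres above the middle of the beaker's mouth. Leave the beaker and the other things where they stand.

Things in the scene. Friction and masses are not known exactly. Their poses are not given: they have to be found in the camera images.
- holder: Fixed metal holder, base plate 145 x 205 x 8 mm. Origin on the bench under the sleeve's mouth; z up. The sleeve slants 40 deg from vertical: the probe leans with its handle end to the holder's -x (towards the robot and its right). Vertical lock bore in a 30 x 28 mm block, 70 mm high, at holder x = -1.6 mm, y = +48 mm: 10 mm wide, 30 mm deep, bottom at z = 40 mm.
- sleeve_mouth (a point): Centre of the sleeve's upper mouth, on the holder at (0, 0, 95) mm, axes as the holder's. Draw direction out of the sleeve: (-0.643, 0, 0.766) in the holder's axes. Sleeve 60 mm long, bore 16 mm, outside 34 mm.
- notch (a point): Parking notch in the upper face of a plate (8 mm thick, 40 mm wide in y, top 95 mm over the bench): where the pin's axis belongs, on the holder at (0, 112, 95) mm, holder's axes. Slot 12 mm wide in y, along x: open end 22 mm away on the -x side, closed end 6 mm away on the +x side. The pin can be lowered in from above; 87 mm free below.
- pin_knob (a point): Steel locking pin: middle of its knob (14 mm diameter, 40 mm high), on its axis, z up along the pin; 142 mm over the bench at the start. Grip the knob from above, fingers closing along the holder's x: the probe's handle is beside it on the holder's -y side, its surface 35 mm from the pin's axis.
- pin_shoulder (a point): Centre of the underside of the pin's shoulder disc, 24 mm below the knob's middle and 78 mm above the pin's tip; z up along the pin. Parked, this lies at the notch point and the shoulder rests on the plate.
- probe_handle (a point): Dip probe, 170 mm long, loose: middle of its black round handle on the axis; handle 27 mm in diameter, from 45 mm below to 40 mm above this point. z along the probe to its handle end, y along its wings.
- probe_collar (a point): Underside of the probe's collar and wings on the axis, 50 mm below the handle's middle; it rests on the sleeve's mouth. Axes as probe_handle.
- probe_tip (a point): Tip of the probe's steel rod (12 mm in diameter, 80 mm long below the collar), 130 mm below the handle's middle on the axis. Axes as probe_handle.
- probe: The same dip probe, 120 g; origin at probe_collar. Two flat wings at the collar, each reaching 62.5 mm from the axis along y, 34 mm wide, 5 mm thick, with an eye 20 x 13 mm at 48 mm from the axis. The pin through one eye blocks the probe until it is drawn.
- lock_pin: The same pin, 122 mm long, 40 g; origin at its tip, 102 mm below the knob's middle. Below the knob a shoulder disc 18 mm in diameter, 4 mm thick, then the shank, 8 mm in diameter, 78 mm long. It stands in the lock bore through the eye of one probe wing; it must rise 30 mm to leave the bore and about 75 mm to clear the wing.
- beaker_mouth (a point): Centre of the open mouth of the only glass beaker on the bench (52 mm across, 70 mm high, standing loose), level with its rim; z up.
- beaker: The same beaker; origin at the centre of its foot.
- flask: Bystander: glass conical flask, 58 mm across, 105 mm high; origin under its centre.
- jar: Bystander: white jar with dark lid, 54 mm across, 71 mm high; origin under its centre.
- timer: Bystander: black stopwatch lying on the bench, 73 x 62 x 18 mm; origin under its centre.

How it is judged:
On the way, in this order (a step that is already met when the one before it is completed fails the run):
1. the pin is parked in the side notch and let go, the probe still seated in its sleeve (x of pin_shoulder in the frame of notch between -0.014 and 0.008 m and y of pin_shoulder in the frame of notch between -0.006 and 0.006 m and z of pin_shoulder in the frame of notch between -0.004 and 0.004 m and angle between pin_shoulder's own z axis and vertical below 0.15 rad and contact force between the fingers and lock_pin below 0.1 N and distance between probe_collar and sleeve_mouth below 0.015 m), for 0.2 s.
2. the probe is drawn wholly out of the sleeve, in the fingers (distance between probe_collar and sleeve_mouth above 0.09 m and contact force between the fingers and probe above 1 N), for 0.1 s.
At the end, for the whole second after the job is handed in: Pin hanging released in the notch (shoulder within 4 mm of the plate, 0.15 rad of upright); fingers hold the probe still, tip down within 0.17 rad, tip 10 to 90 mm above the beaker rim, within 20 mm of its centre, touching nothing else; beaker upright, it and bystanders moved under 20 mm (x of pin_shoulder in the frame of notch between -0.014 and 0.008 m and y of pin_shoulder in the frame of notch between -0.006 and 0.006 m and z of pin_shoulder in the frame of notch between -0.004 and 0.004 m and angle between pin_shoulder's own z axis and vertical below 0.15 rad and contact force between the fingers and lock_pin below 0.1 N and angle between probe_tip's own z axis and vertical below 0.17 rad and horizontal distance between probe_tip and beaker_mouth below 0.02 m and z of probe_tip in the frame of beaker_mouth between 0.01 and 0.09 m and linear speed of probe below 0.03 m/s and angular speed of probe below 0.3 rad/s and contact force between the fingers and probe above 2 N and contact force between probe and beaker below 0.1 N and contact force between probe and holder below 0.1 N and angle between beaker_mouth's own z axis and vertical below 0.1 rad and distance of each of beaker_mouth, flask, jar, timer from where it was at the start of the episode below 0.02 m); the arm keeps its last pose, push and grip.
It fails at once if beaker pushed more than 30 mm (distance of beaker_mouth from where it was at the start of the episode above 0.03 m).
It fails at once if flask pushed more than 30 mm (distance of flask from where it was at the start of the episode above 0.03 m).
It fails at once if jar pushed more than 30 mm (distance of jar from where it was at the start of the episode above 0.03 m).
It fails at once if stopwatch pushed more than 30 mm (distance of timer from where it was at the start of the episode above 0.03 m).
It also fails if it takes over 51 s, if anything falls off the work surface, if the arm or the gripper's body presses on something with over 40 N, if the wrist force passes 120 N, or if a joint passes its speed limit or range.

## Working session

There is one attempt and no reset: what is moved stays moved. The work goes in short steps, Python scripts to look and compute and a tool call to move; the robot and the scene stay as the last step left them, time stands still between calls to the robot, and variables do not carry over. Pictures are saved under pics/ and viewed, and the job is handed in when it is done.

Besides the shell and the picture viewer there is one more tool, called after "Call:" as name([rows], argument=value, ...), one row to a line, values as JSON. send_rows: Moves the arm, as the interface text tells. Its arguments: {"type":"object","properties":{"targets":{"type":"array"}},"required":["targets"]}

```bash
mkdir -p pics; ls
cat > h.py <<'E'
import numpy as np, cv2
from workcell import bot, vision
from scipy.spatial.transform import Rotation as R
def K(c):
    f=192/np.tan(np.radians(c["vertical_fov"])/2); return f
def pose(name):
    c=vision.get_calibration(name)
    if "rvec" in c:
        Rm=cv2.Rodrigues(np.array(c["rvec"],float))[0]; t=np.array(c["tvec"],float).ravel()
    else:
        o=bot.get_obs(); T=np.eye(4); T[:3,:3]=R.from_quat(o["tool_rot"]).as_matrix(); T[:3,3]=o["eef_pos"]
        W=T@np.array(c["T_tool_cam"]); Wi=np.linalg.inv(W); Rm=Wi[:3,:3]; t=Wi[:3,3]
    return c,Rm,t
def ray(p,uv):
    c,Rm,t=p; f=K(c); d=np.array([(uv[0]-c["cx"])/f,(uv[1]-c["cy"])/f]); x=d.copy()
    for _ in range(30): x=d/(1+c["k1"]*(x@x))
    v=Rm.T@np.array([x[0],x[1],1]); return -Rm.T@t, v/np.linalg.norm(v)
def atz(p,uv,z):
    o,v=ray(p,uv); return o+v*(z-o[2])/v[2]
def proj(p,X):
    c,Rm,t=p; q=Rm@np.array(X)+t; x=q[:2]/q[2]; x=x*(1+c["k1"]*(x@x)); f=K(c); return np.array([f*x[0]+c["cx"],f*x[1]+c["cy"]])
def tri(rays):
    A=np.zeros((3,3));b=np.zeros(3)
    for o,v in rays:
        P=np.eye(3)-np.outer(v,v);A+=P;b+=P@o
    X=np.linalg.solve(A,b); return X,[np.linalg.norm((np.eye(3)-np.outer(v,v))@(X-o)) for o,v in rays]
def save(name,fn,im=None):
    if im is None: im=vision.camera(name)
    cv2.imwrite(fn,cv2.cvtColor(im,cv2.COLOR_RGB2BGR)); return im
E
python3 - <<'E'
from h import *
np.set_printoptions(precision=4,suppress=True)
P={}
for n in ["side","top","wrist"]:
    P[n]=pose(n); save(n,f"pics/{n}0.png"); print(n,P[n][0]["vertical_fov"],P[n][0]["cx"],P[n][0]["cy"],P[n][0]["k1"], -P[n][1].T@P[n][2], P[n][1][2])
for t in ["holder","pin_knob","pin_shoulder","probe_handle","probe_collar","probe_tip","beaker_mouth","beaker","flask","jar","timer","sleeve_mouth","notch"]:
    for n in ["side","top"]:
        try: r=vision.boxes_of(t,n)
        except Exception as e: r=str(e); print(t,n,r); continue
        print(t,n,[(np.round(a["uv"],1),round(a["score"],2)) for a in r[:3]])
print(bot.get_obs())
E
```

```text
pics
side 51.60880001153488 258.38988166184475 193.93416719419224 -0.029095640715650874 [0.0054 0.6887 0.4925] [ 0.5288 -0.7544 -0.3889]
top 50.933628533482825 258.9454775551375 190.26102399997382 -0.10293265072857198 [ 0.3999 -0.0458  1.3316] [ 0.1028  0.0176 -0.9945]
wrist 62.95676628860931 248.92391723913224 184.63607443763988 -0.04573125154553564 [ 0.2977 -0.4094  0.3725] [-0.2826 -0.1415 -0.9488]
holder side [(array([236. , 243.9]), 0.76)]
holder top [(array([241.6, 197.6]), 0.56)]
pin_knob side [(array([237.9, 196.7]), 0.67)]
pin_knob top []
pin_shoulder side [(array([239.9, 194.7]), 0.76), (array([244.5, 191.4]), 0.41)]
pin_shoulder top [(array([241.9, 196.2]), 0.18)]
probe_handle side [(array([249.9, 189.2]), 0.64)]
probe_handle top [(array([256.4, 182.8]), 0.81)]
probe_collar side [(array([245.9, 190.8]), 0.56)]
probe_collar top [(array([258.4, 182.5]), 0.63)]
probe_tip side [(array([247.2, 194.1]), 0.7), (array([239.3, 197.9]), 0.46)]
probe_tip top [(array([258.6, 181.3]), 0.63)]
beaker_mouth side [(array([306.9, 208.8]), 0.86)]
beaker_mouth top []
beaker side [(array([305.
[... 523 characters left out ...]
y([235.7, 238.9]), 0.7)]
sleeve_mouth top [(array([243.4, 193.2]), 0.84)]
notch side [(array([236.8, 240.7]), 0.68), (array([241.4, 196.3]), 0.19)]
notch top [(array([242.1, 197.3]), 0.58), (array([318. , 209.4]), 0.29)]
{'clock': 1.45, 'joint_pos': array([-1.102 ,  0.2406,  0.005 ,  1.3352,  0.    ,  1.5708]), 'joint_vel': array([ 0.0013,  0.0016, -0.0004, -0.0006,  0.0021,  0.0012]), 'tau': array([  0.0004, -37.2209,  25.2688,   0.0014,   0.    ,   0.    ]), 'eef_pos': array([ 0.2259, -0.4461,  0.2313]), 'tool_rot': array([ 0.9727,  0.2322,  0.    , -0.    ]), 'ft_force': array([ 0.4685, -0.18  ,  0.5565]), 'ft_torque': array([-0.0027,  0.0294,  0.0293]), 'grip_width': 0.08526484167560079}
```

View pics/side0.png

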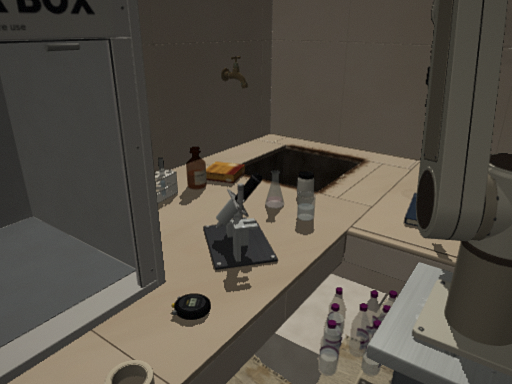

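View pics/top0.png

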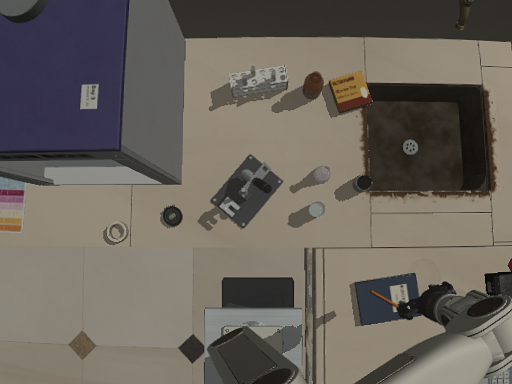

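Run:
```python
import cv2
a=cv2.imread('pics/top0.png')[120:290,130:390]; cv2.imwrite('pics/topz.png',cv2.resize(a,None,fx=3,fy=3,interpolation=cv2.INTER_CUBIC))
a=cv2.imread('pics/side0.png')[140:330,140:340]; cv2.imwrite('pics/sidez.png',cv2.resize(a,None,fx=3,fy=3,interpolation=cv2.INTER_CUBIC))
```

```text
(no output)
```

View pics/topz.png

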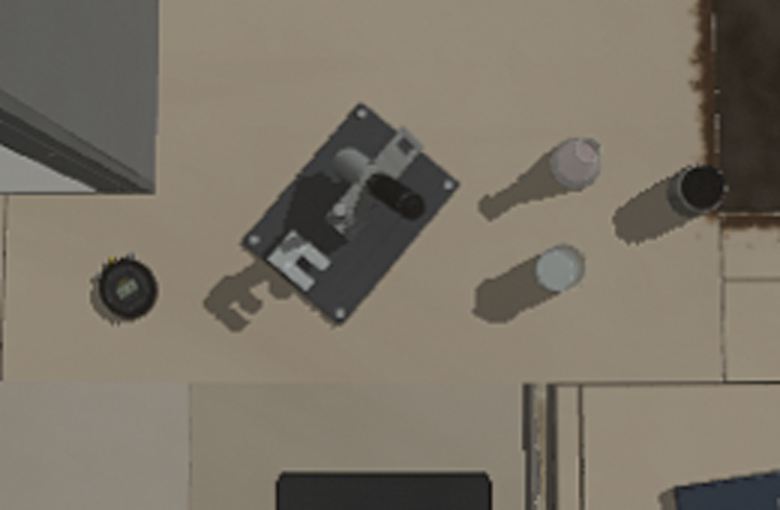

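View pics/sidez.png

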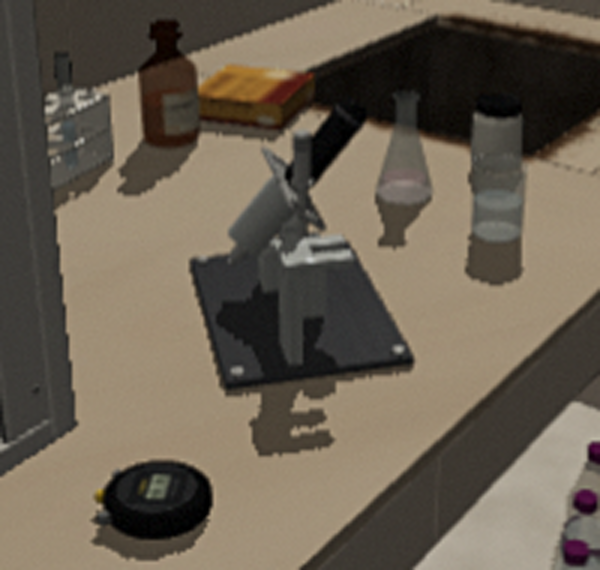

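View pics/wrist0.png

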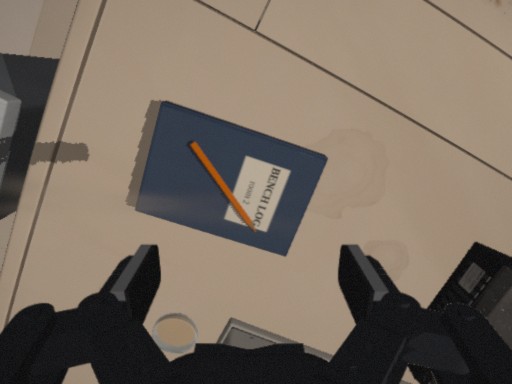

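Run:
```python
from h import *
np.set_printoptions(precision=4,suppress=True)
p=pose("top"); z=lambda a:(a[0]/3+130-1/3,a[1]/3+120-1/3)
C=[atz(p,z(a),.008) for a in [(360,103),(460,185),(338,325),(242,240)]]
for c in C: print(c)
C=np.array(C); print([np.linalg.norm(C[i]-C[(i+1)%4]) for i in range(4)], C.mean(0))
for n,uv,zz in [("beaker",(316.5,209),.07),("flask",(321,173),.1),("jar",(363,182),.071),("timer",(172,216),.018)]: print(n,atz(p,uv,zz))
s=pose("side")
print(tri([ray(p,(316.5,209.4)),ray(s,(306,206.3))]),tri([ray(p,(363,181)),ray(s,(306.5,180))]))
```

```text
[0.6585 0.0081 0.008 ]
[ 0.5659 -0.1021  0.008 ]
[0.4127 0.0325 0.008 ]
[0.5064 0.1384 0.008 ]
[np.float64(0.14389750606327556), np.float64(0.20388939834075112), np.float64(0.14137716713188994), np.float64(0.2003397351536594)] [0.5359 0.0192 0.008 ]
beaker [ 0.4703 -0.2035  0.07  ]
flask [ 0.5796 -0.2157  0.1   ]
jar [ 0.5546 -0.3523  0.071 ]
timer [0.4523 0.2634 0.018 ]
(array([ 0.4715, -0.2078,  0.0333]), [np.float64(0.0005303172755827935), np.float64(0.0005303172755827625)]) (array([ 0.5583, -0.3601,  0.0451]), [np.float64(0.0029670645596935165), np.float64(0.0029670645596936093)])
```

Run:
```python
from h import *
np.set_printoptions(precision=4,suppress=True)
p=pose("top"); s=pose("side")
k=atz(s,(241,185.5),.162); print(k, proj(p,k), (proj(p,k)-[130,120])*3)
th=np.radians(48.7); X=np.array([np.cos(th),np.sin(th)]);Y=np.array([-X[1],X[0]])
o=k[:2]+.0016*X-.048*Y; print("origin",o, "notch",o+.112*Y, "base c in holder",(np.array([.5359,.0192])-o)@X,(np.array([.5359,.0192])-o)@Y)
for n,v in dict(mouth=(0,0,.095),notch=(0,.112,.095),hmid=(-.0321,0,.1333),hend=(-.0578,0,.1639),ne=(-.022,.112,.095)).items():
    w=np.r_[o+v[0]*X+v[1]*Y,v[2]]; print(n,w,(proj(p,w)-[130,120])*3,(proj(s,w)-[140,140])*3)
```

```text
[0.5146 0.0306 0.162 ] [239.8431 192.4734] [329.5292 217.4201]
origin [0.5517 0.0002] notch [0.4676 0.0741] base c in holder 0.003857565831717646 0.024458552602344766
mouth [0.5517 0.0002 0.095 ] [363.3445 187.7342] [290.4122 192.2985]
notch [0.4676 0.0741 0.095 ] [291.4521 269.6557] [319.058  254.5124]
hmid [ 0.5305 -0.024   0.1333] [386.1246 204.0118] [329.0874 145.1157]
hend [ 0.5136 -0.0433  0.1639] [405.5034 217.8657] [360.5199 106.8487]
ne [0.4531 0.0576 0.095 ] [307.5043 283.7614] [348.6253 251.4191]
```

Call:
send_rows([
  [[2,3,6,-0.15,8.5],[29,47,10,-1.2,8.5],[29,47,10,-1.2,8.5],[29,47,10,-1.2,8.5],[29,47,10,-1.2,8.5],[29,47,10,-1.2,8.5],[29,47,10,-1.2,8.5],[29,47,10,-1.2,8.5],[29,47,10,-1.2,8.5],[29,47,10,-1.2,8.5],[29,47,10,-1.2,8.5],[29,47,10,-1.2,8.5]],
])

```text
clock: 2.95
eef_pos: [0.3286, -0.2353, 0.3262]
tool_rot: [0.946, -0.323, 0.007, -0.024]
ft_force: [1.0, -0.6, -0.4]
grip_width: 0.0849
```

Run:
```python
from h import *
np.set_printoptions(precision=4,suppress=True)
o=bot.get_obs(); print(o["clock"],o["eef_pos"],R.from_quat(o["tool_rot"]).as_matrix()[:,0],np.abs(o["joint_vel"]).max(),o["joint_pos"])
save("wrist","pics/w1.png")
for t in ["pin_knob","pin_shoulder","probe_handle","probe_collar","holder"]: print(t,[(np.round(a["uv"],1),round(a["score"],2)) for a in vision.boxes_of(t,"wrist")[:3]])
```

```text
2.95 [ 0.3286 -0.2353  0.3262] [ 0.7907 -0.6121 -0.0018] 0.04498722252933799 [-0.6598  0.0267 -0.0017  1.5442  0.051   3.1406]
pin_knob [(array([ 10.6, 153.1]), 0.61)]
pin_shoulder [(array([  8.4, 123.1]), 0.71), (array([  7.9, 153.8]), 0.49)]
probe_handle [(array([  7.4, 122.6]), 0.9)]
probe_collar [(array([ 11.9, 124.2]), 0.66)]
holder [(array([ 52.8, 140.6]), 0.69)]
```

View pics/w1.png

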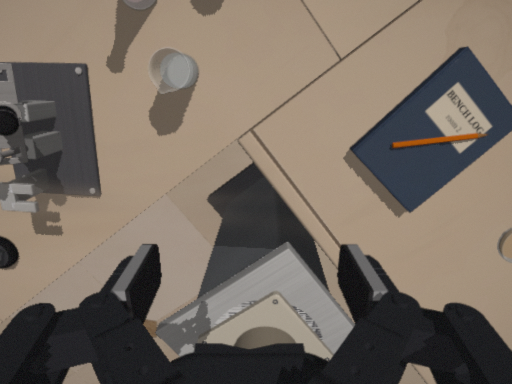

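Call:
send_rows([
  [[19,26.5,0.5,1.5,8.5],[19,26.5,0.5,1.5,8.5],[19,26.5,0.5,1.5,8.5],[19,26.5,0.5,1.5,8.5],[19,26.5,0.5,1.5,8.5],[19,26.5,0.5,1.5,8.5],[19,26.5,0.5,2.3,8.5],[19,26.5,0.5,2.3,8.5],[19,26.5,0.5,2.3,8.5],[19,26.5,0.5,2.3,8.5],[19,26.5,0.5,2.3,8.5],[19,26.5,0.5,2.3,8.5]],
])

```text
clock: 4.75
eef_pos: [0.5189, 0.0295, 0.3307]
tool_rot: [0.697, 0.716, -0.019, -0.017]
ft_force: [0.1, 0.0, -0.4]
grip_width: 0.085
```

Run:
```python
from h import *
np.set_printoptions(precision=4,suppress=True)
o=bot.get_obs(); M=R.from_quat(o["tool_rot"]).as_matrix();print(o["clock"],o["eef_pos"],M[:,0],np.degrees(np.arctan2(M[1,0],M[0,0])),M[:,2],np.abs(o["joint_vel"]).max(),o["joint_pos"])
```

```text
4.75 [0.5189 0.0295 0.3307] [-0.0266  0.9996 -0.0018] 91.52270858219944 [-0.0514 -0.0031 -0.9987] 1.4392949808126423 [ 0.057   0.3087  0.3507  1.6643 -0.0002  1.6013]
```

Call:
send_rows([
  [[0,0,0,0.78,8.5],[0,0,0,0.78,8.5],[0,0,0,0.78,8.5],[0,0,0,0.78,8.5],[0,0,0,0.78,8.5],[0,0,0,0.78,8.5]],
])

```text
clock: 5.5
eef_pos: [0.5188, 0.0295, 0.331]
tool_rot: [0.377, 0.926, -0.024, -0.009]
ft_force: [0.8, -0.3, -0.1]
grip_width: 0.085
```

```bash
cat > st.py <<'E'
from h import *
np.set_printoptions(precision=4,suppress=True)
def st():
    o=bot.get_obs(); M=R.from_quat(o["tool_rot"]).as_matrix();print(o["clock"],o["eef_pos"],"yaw",np.round(np.degrees(np.arctan2(M[1,0],M[0,0])),2),"z",M[:,2],"jv",np.round(np.abs(o["joint_vel"]).max(),3),"q",o["joint_pos"],"w",o["grip_width"],"F",o["ft_force"])
E
python3 - <<'E'
from st import *
st()
save("wrist","pics/w2.png")
for t in ["pin_knob","pin_shoulder","probe_handle","probe_collar","holder"]: print(t,[(np.round(a["uv"],1),round(a["score"],2)) for a in vision.boxes_of(t,"wrist")[:3]])
E
```

```text
5.5 [0.5188 0.0295 0.331 ] yaw 135.73 z [-0.0344 -0.0377 -0.9987] jv 0.001 q [ 0.0772  0.2957  0.3337  1.646  -0.0349  0.8506] w 0.08497317535528233 F [ 0.7875 -0.2827 -0.085 ]
pin_knob [(array([255.4, 164.9]), 0.79), (array([271.9, 133. ]), 0.71)]
pin_shoulder [(array([256.9, 166.8]), 0.87), (array([270. , 131.1]), 0.21)]
probe_handle [(array([253.3, 205.9]), 0.85)]
probe_collar [(array([252.6, 205.4]), 0.78)]
holder [(array([270.2, 136.7]), 0.71)]
```

View pics/w2.png

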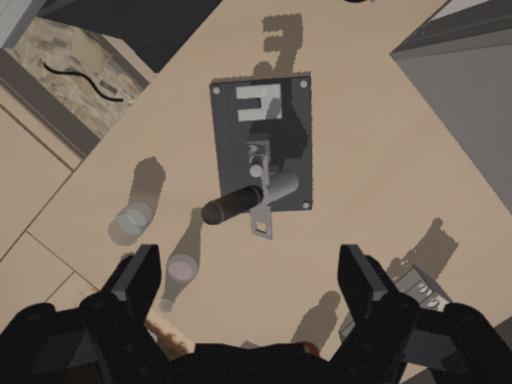

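Run:
```python
import cv2
a=cv2.imread('pics/w2.png')[65:245,195:325]; a=cv2.resize(a,None,fx=4,fy=4,interpolation=cv2.INTER_CUBIC)[:600]; a=cv2.convertScaleAbs(a,alpha=1.6)
cv2.imwrite('pics/w2z.png',a)
```

```text
(no output)
```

View pics/w2z.png

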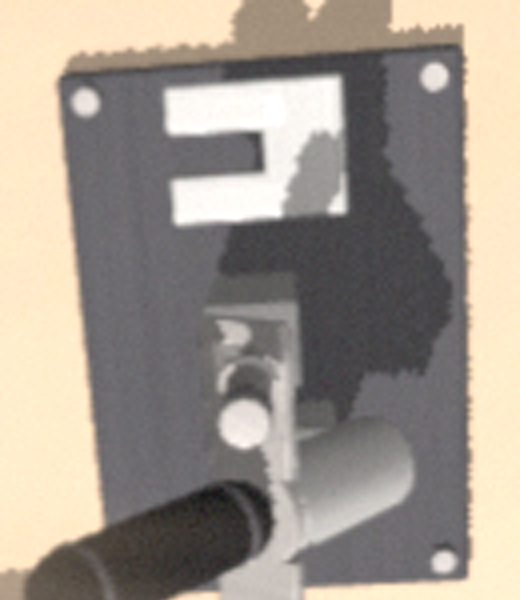

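```bash
cat > fit.py <<'E'
from st import *
from scipy.optimize import least_squares
p=pose("wrist")
z=lambda a:np.array([a[0]/4+195-.375,a[1]/4+65-.375])
obs=[((-.022,.132,.095),(165,90)),((-.022,.092,.095),(174,226)),((-.022,.118,.095),(167,136)),((-.022,.106,.095),(172,180)),((.006,.118,.095),(262,132)),((.006,.106,.095),(264,175)),((-.0016,.048,.162),(243,423))]
base=[((-.0725,.1025),(66,76)),((.0725,.1025),(459,48)),((.0725,-.1025),(467,577))]
def W(q,v): c,s=np.cos(q[2]),np.sin(q[2]); return np.array([q[0]+c*v[0]-s*v[1],q[1]+s*v[0]+c*v[1],v[2]])
def res(q):
    r=[proj(p,W(q,v))-z(a) for v,a in obs]
    r+=[proj(p,W(q,(v[0]+q[3],v[1]+q[4],.008)))-z(a) for v,a in base]
    return np.concatenate(r)
s=least_squares(res,[.555,0,.85,0,.03],loss="soft_l1"); q=s.x
print(q,np.degrees(q[2])); print(res(q).reshape(-1,2))
np.save("q.npy",q)
for n,v in dict(pin=(-.0016,.048,.142),mouth=(0,0,.095),notch=(0,.112,.095),hmid=(-.0321,0,.1333),hend=(-.0578,0,.1639)).items():
    w=W(q,v); print(n,w,"w",proj(p,w),"top",proj(pose("top"),w),"side",proj(pose("side"),w))
E
python3 fit.py
```

```text
[ 0.5606 -0.0076  0.8676  0.0036  0.0356] 49.70864735610905
[[-0.4162 -0.4965]
 [ 0.0036  0.2133]
 [ 0.0357  0.3898]
 [-0.4134 -0.198 ]
 [ 0.1557 -0.2069]
 [ 0.2356 -0.4756]
 [ 0.3063  0.9309]
 [-3.0028 -0.2743]
 [ 1.1684 -0.3987]
 [ 0.165   2.3871]]
pin [0.523  0.0222 0.142 ] w [256.2407 166.2298] top [243.124  190.3148] side [240.4481 191.7004]
mouth [ 0.5606 -0.0076  0.095 ] w [260.7971 192.7418] top [253.6246 179.7137] side [235.9071 202.1622]
notch [0.4752 0.0648 0.095 ] w [255.4604 103.0149] top [230.1661 207.4078] side [246.1128 222.3336]
hmid [ 0.5398 -0.0321  0.1333] w [232.9526 205.1628] top [261.4206 184.8964] side [248.5991 186.5066]
hend [ 0.5232 -0.0517  0.1639] w [206.7011 216.8429] top [268.0514 189.3076] side [258.9029 173.8237]
```

Call:
send_rows([
  [[0.5,-0.6,-6,0.07,8.5],[0.5,-0.6,-12,0.07,8.5],[0.5,-0.6,-12.5,0.07,8.5],[0.5,-0.6,-12.5,0.07,8.5],[0.5,-0.6,-12.5,0.07,8.5]],
])

```text
clock: 6.42
eef_pos: [0.5263, 0.0237, 0.2096]
tool_rot: [0.343, 0.939, -0.023, -0.005]
ft_force: [0.6, -0.3, -0.6]
grip_width: 0.0851
```

Run:
```python
from st import *
st(); save("wrist","pics/w3.png"); q=np.load("q.npy"); p=pose("wrist")
def W(q,v): c,s=np.cos(q[2]),np.sin(q[2]); return np.array([q[0]+c*v[0]-s*v[1],q[1]+s*v[0]+c*v[1],v[2]])
for n,v in dict(knobtop=(-.0016,.048,.162),mouth=(0,0,.095),no=(-.022,.112,.095),nc=(.006,.112,.095),hmid=(-.0321,0,.1333),hend=(-.0578,0,.1639)).items(): print(n,proj(p,W(q,v)))
```

```text
6.425 [0.5263 0.0237 0.2096] yaw 139.86 z [-0.0247 -0.0396 -0.9989] jv 0.008 q [ 0.0667  0.3255  0.0626  1.3352 -0.0379  0.768 ] w 0.08514935791916167 F [ 0.5893 -0.2816 -0.6093]
knobtop [248.3532 208.6399]
mouth [253.5538 228.3592]
no [226.9899 100.6294]
nc [262.22   100.8372]
hmid [211.6587 249.1695]
hend [168.9405 270.2505]
```

View pics/w3.png

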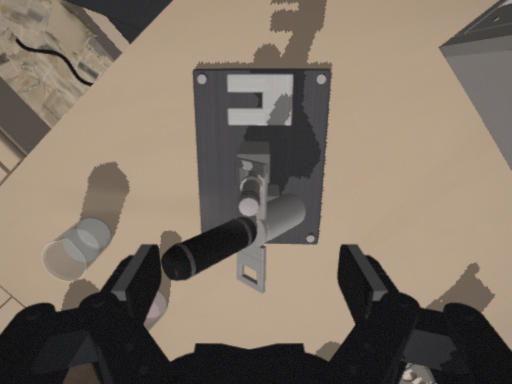

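Run:
```python
import cv2
a=cv2.imread('pics/w3.png')[130:290,150:330]; a=cv2.resize(a,None,fx=4,fy=4,interpolation=cv2.INTER_CUBIC)[:600]; a=cv2.convertScaleAbs(a,alpha=1.6)
cv2.imwrite('pics/w3z.png',a)
```

View pics/w3z.png

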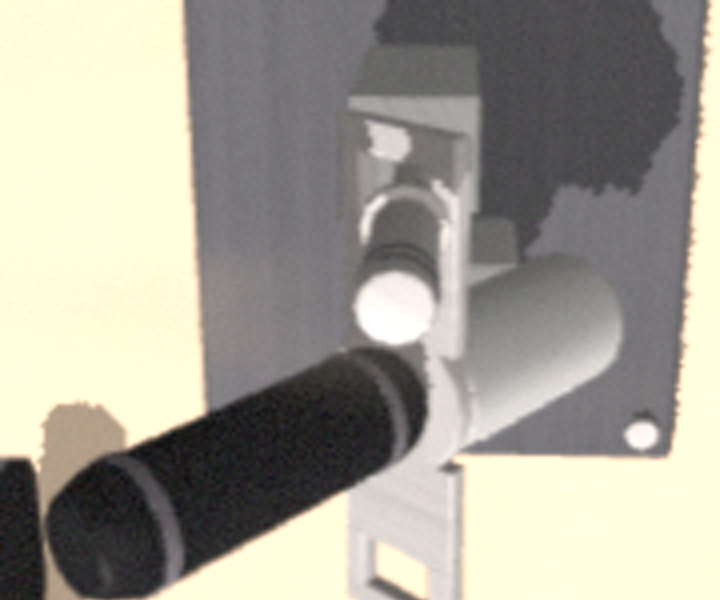

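Call:
send_rows([
  [[-0.3,0,-4,0,8.5],[-0.3,0,-8,0,8.5],[-0.3,0,-8.4,0,8.5],[-0.3,0,-8.4,0,8.5]],
])

```text
clock: 6.98
eef_pos: [0.5221, 0.0235, 0.124]
tool_rot: [0.343, 0.939, -0.024, -0.007]
ft_force: [0.4, -0.3, 0.2]
grip_width: 0.0851
```

Run:
```python
from st import *
st(); save("wrist","pics/w4.png")
```

```text
6.975 [0.5221 0.0235 0.124 ] yaw 139.86 z [-0.0286 -0.0399 -0.9988] jv 0.018 q [ 0.0671  0.3795 -0.0913  1.1312 -0.0379  0.7683] w 0.08509061981326624 F [ 0.3882 -0.3481  0.1781]
```

View pics/w4.png

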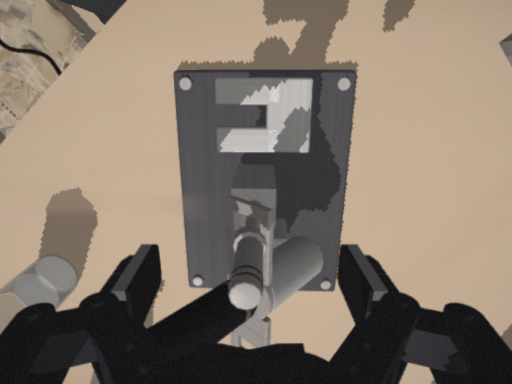

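Call:
send_rows([
  [[0,0,0.2,0,0.6],[0,0,0.2,0,0.6],[0,0,0.2,0,0.6],[0,0,0.2,0,0.6],[0,0,0.2,0,0.6],[0,0,0.2,0,0.6]],
])

```text
clock: 7.78
eef_pos: [0.5219, 0.0246, 0.1244]
tool_rot: [0.343, 0.939, -0.023, -0.007]
ft_force: [2.6, 3.7, -0.5]
grip_width: 0.0124
```

Run:
```python
from st import *
st(); save("wrist","pics/w5.png")
```

```text
7.775 [0.5219 0.0246 0.1244] yaw 139.9 z [-0.029  -0.0375 -0.9989] jv 0.001 q [ 0.0677  0.379  -0.0908  1.1325 -0.0355  0.7682] w 0.012437769995932293 F [ 2.6227  3.7232 -0.5399]
```

View pics/w5.png

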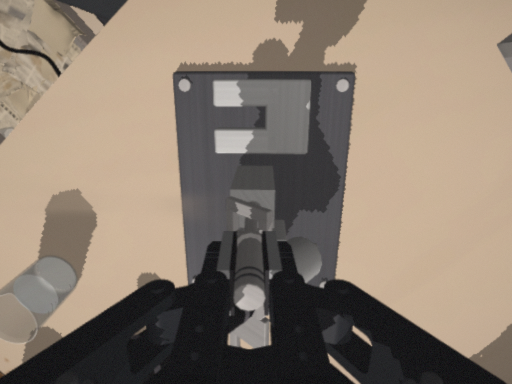

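Call:
send_rows([
  [[0,0,1.5,0,0.6],[0,0,3,0,0.6],[0,0,5,0,0.6],[0,0,7,0,0.6],[0,0,8.6,0,0.6],[0,0,8.6,0,0.6],[0,0,8.6,0,0.6]],
])

```text
clock: 8.7
eef_pos: [0.52, 0.0231, 0.2092]
tool_rot: [0.343, 0.939, -0.025, -0.009]
ft_force: [-0.8, 0.3, -0.8]
grip_width: 0.0126
```

Run:
```python
from st import *
st(); save("wrist","pics/w6.png"); save("side","pics/s6.png")
import cv2
a=cv2.imread('pics/s6.png')[100:300,140:340]; cv2.imwrite('pics/s6z.png',cv2.resize(a,None,fx=3,fy=3,interpolation=cv2.INTER_CUBIC))
```

```text
8.7 [0.52   0.0231 0.2092] yaw 139.85 z [-0.0334 -0.0409 -0.9986] jv 0.008 q [ 0.0668  0.3201  0.0538  1.3405 -0.0386  0.7683] w 0.012597664840266122 F [-0.827   0.2906 -0.7993]
```

View pics/w6.png

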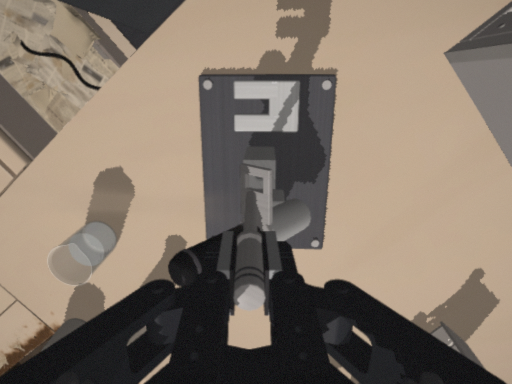

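View pics/s6z.png

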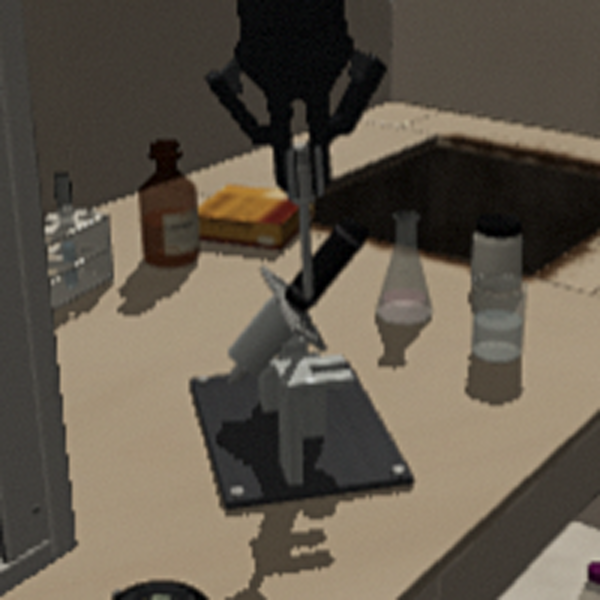

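Call:
send_rows([
  [[-2,1.5,0,0,0.6],[-4,3,0,0,0.6],[-5,4,0,0,0.6],[-5,4,0,0,0.6],[-5,4,0,0,0.6]],
])

```text
clock: 9.43
eef_pos: [0.4713, 0.0632, 0.2101]
tool_rot: [0.343, 0.939, -0.024, -0.008]
ft_force: [-0.4, 0.2, -0.9]
grip_width: 0.0126
```

Run:
```python
from st import *
st(); save("wrist","pics/w7.png"); save("side","pics/s7.png")
q=np.load("q.npy"); p=pose("wrist")
def W(q,v): c,s=np.cos(q[2]),np.sin(q[2]); return np.array([q[0]+c*v[0]-s*v[1],q[1]+s*v[0]+c*v[1],v[2]])
o=bot.get_obs(); d=o["eef_pos"]-W(q,(0,0,0)); c,s=np.cos(q[2]),np.sin(q[2]); print("tcp holder",d[0]*c+d[1]*s,-d[0]*s+d[1]*c)
for n,v in dict(no=(-.022,.112,.095),nc=(.006,.112,.095),n=(0,.112,.095),tip=(-.008,.112,.125),sh=(-.004,.112,.203)).items(): print(n,proj(p,W(q,v)),(proj(p,W(q,v))-[200,80])*4)
import cv2
a=cv2.imread('pics/s7.png')[100:300,140:340]; cv2.imwrite('pics/s7z.png',cv2.resize(a,None,fx=3,fy=3,interpolation=cv2.INTER_CUBIC))
a=cv2.imread('pics/w7.png')[80:300,180:320]; cv2.imwrite('pics/w7z.png',cv2.convertScaleAbs(cv2.resize(a,None,fx=4,fy=4,interpolation=cv2.INTER_CUBIC)[:600],alpha=1.6))
```

```text
9.425 [0.4713 0.0632 0.2101] yaw 139.86 z [-0.0308 -0.0404 -0.9987] jv 0.008 q [ 0.1557  0.2322 -0.063   1.3123 -0.0351  0.8571] w 0.012630557279750603 F [-0.3833  0.1536 -0.9268]
tcp holder -0.0037829867656059904 0.11380519339791173
no [235.2798 181.4205] [141.1191 405.682 ]
nc [267.7431 182.0126] [270.9725 408.0505]
n [260.7612 181.885 ] [243.0448 407.5401]
tip [249.7926 193.7327] [199.1703 454.9309]
sh [250.2241 244.114 ] [200.8966 656.4559]
```

View pics/w7.png

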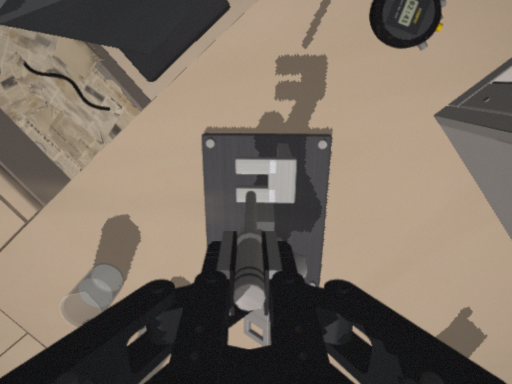

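View pics/s7z.png

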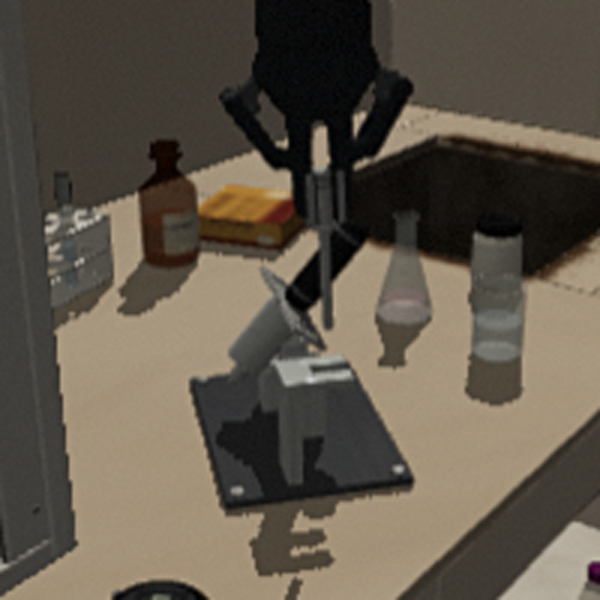

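View pics/w7z.png

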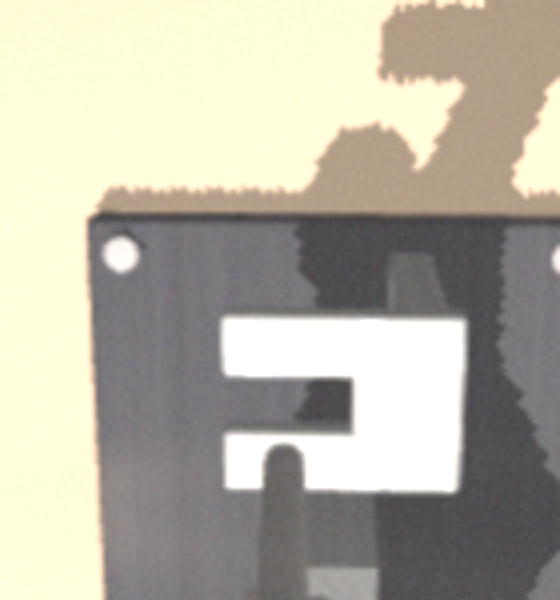

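Call:
send_rows([
  [[-0.1,0.05,0,0,0.6],[-0.1,0.05,-2,0,0.6],[-0.1,0.05,-3.5,0,0.6],[-0.1,0.05,-4.5,0,0.6],[-0.1,0.05,-5,0,0.6],[-0.1,0.05,-5,0,0.6]],
])

```text
clock: 10.28
eef_pos: [0.4696, 0.0639, 0.16]
tool_rot: [0.343, 0.939, -0.024, -0.008]
ft_force: [0.4, -0.5, 0.9]
grip_width: 0.013
```

Run:
```python
from st import *
st(); save("wrist","pics/w8.png"); save("side","pics/s8.png")
import cv2
a=cv2.imread('pics/s8.png')[150:270,180:300]; b=cv2.imread('pics/w8.png')[120:270,180:320]
cv2.imwrite('pics/s8z.png',cv2.resize(a,None,fx=5,fy=5,interpolation=cv2.INTER_CUBIC)[:600])
cv2.imwrite('pics/w8z.png',cv2.convertScaleAbs(cv2.resize(b,None,fx=4,fy=4,interpolation=cv2.INTER_CUBIC),alpha=1.6))
```

```text
10.275 [0.4696 0.0639 0.16  ] yaw 139.86 z [-0.0319 -0.0401 -0.9987] jv 0.015 q [ 0.1574  0.2638 -0.1569  1.1879 -0.0347  0.8587] w 0.013031852432487216 F [ 0.4    -0.4829  0.9384]
```

View pics/s8z.png

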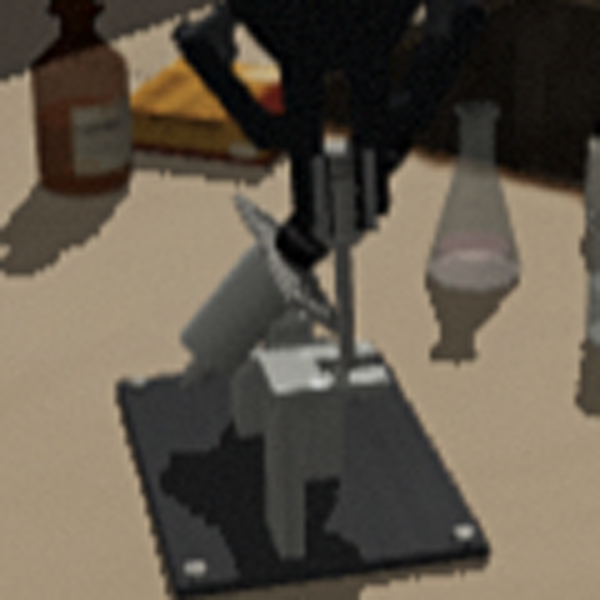

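View pics/w8z.png

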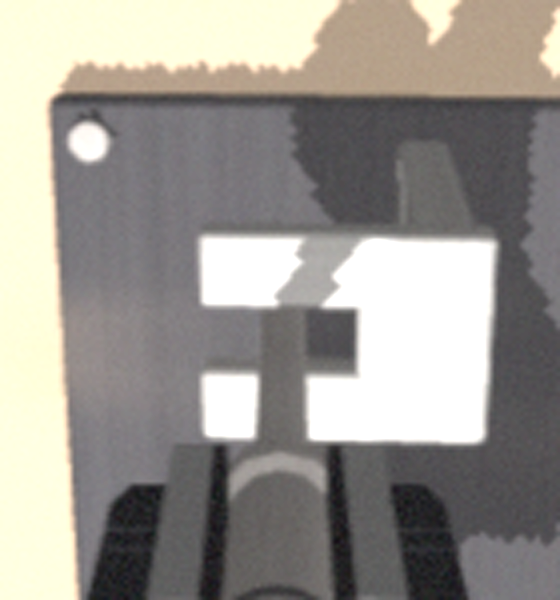

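Call:
send_rows([
  [[0,0,-1.5,0,0.6],[0,0,-3,0,0.6],[0,0,-4.5,0,0.6],[0,0,-5.4,0,0.6],[0,0,-5.6,0,0.6],[0,0,-5.6,0,0.6]],
])

```text
clock: 11.12
eef_pos: [0.4699, 0.0639, 0.1042]
tool_rot: [0.343, 0.939, -0.024, -0.008]
ft_force: [-0.1, -0.7, -0.2]
grip_width: 0.0125
```

Run:
```python
from st import *
st(); save("wrist","pics/w9.png"); save("side","pics/s9.png")
import cv2
a=cv2.imread('pics/s9.png')[150:270,180:300]; b=cv2.imread('pics/w9.png')[120:270,180:320]
cv2.imwrite('pics/s9z.png',cv2.resize(a,None,fx=5,fy=5,interpolation=cv2.INTER_CUBIC)[:600])
cv2.imwrite('pics/w9z.png',cv2.convertScaleAbs(cv2.resize(b,None,fx=4,fy=4,interpolation=cv2.INTER_CUBIC),alpha=1.6))
```

```text
11.125 [0.4699 0.0639 0.1042] yaw 139.86 z [-0.0313 -0.0401 -0.9987] jv 0.01 q [ 0.1574  0.3158 -0.2438  1.0484 -0.0347  0.8587] w 0.012475830123293364 F [-0.127  -0.6706 -0.2044]
```

View pics/s9z.png

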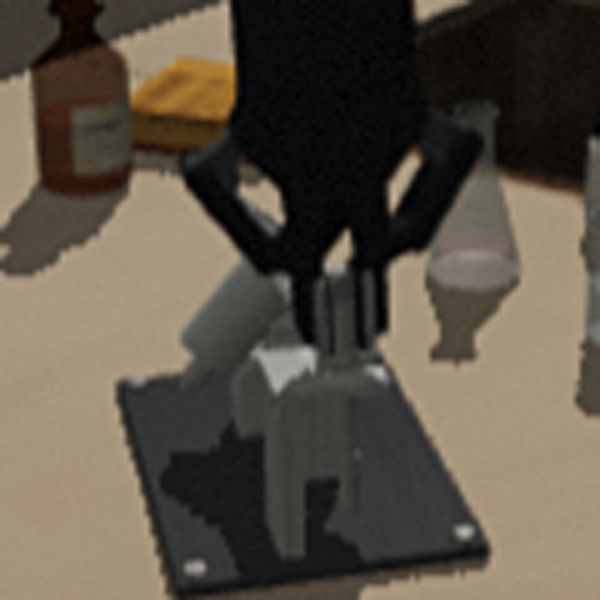

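View pics/w9z.png

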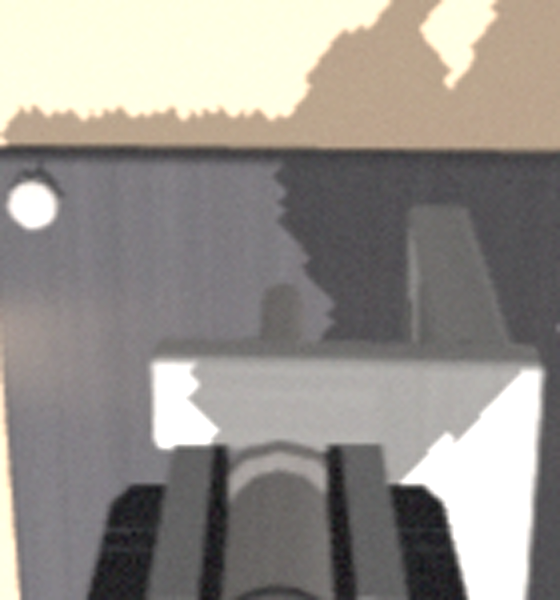

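Call:
send_rows([
  [[0,0,-0.25,0,0.6],[0,0,-0.25,0,0.6],[0,0,-0.25,0,3],[0,0,-0.25,0,6],[0,0,-0.25,0,8.5],[0,0,-0.25,0,8.5],[0,0,-0.25,0,8.5]],
])

```text
clock: 12.1
eef_pos: [0.4697, 0.0639, 0.1016]
tool_rot: [0.343, 0.939, -0.024, -0.008]
ft_force: [0.7, -0.1, 0.3]
grip_width: 0.0847
```

Run:
```python
from st import *
st(); save("wrist","pics/w10.png"); save("side","pics/s10.png")
import cv2
a=cv2.imread('pics/s10.png')[150:270,180:300]
cv2.imwrite('pics/s10z.png',cv2.resize(a,None,fx=5,fy=5,interpolation=cv2.INTER_CUBIC)[:600])
```

```text
12.1 [0.4697 0.0639 0.1016] yaw 139.86 z [-0.0314 -0.04   -0.9987] jv 0.001 q [ 0.1574  0.3183 -0.2476  1.0421 -0.0346  0.8587] w 0.08466593411460634 F [ 0.7134 -0.1049  0.2519]
```

View pics/s10z.png

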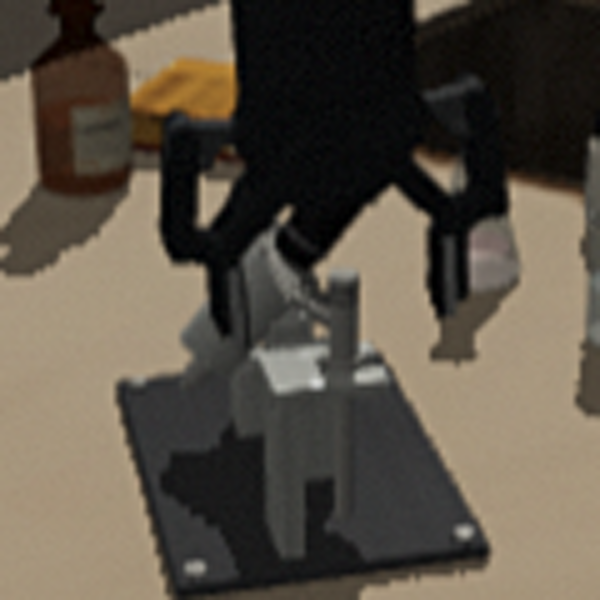

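View pics/w10.png

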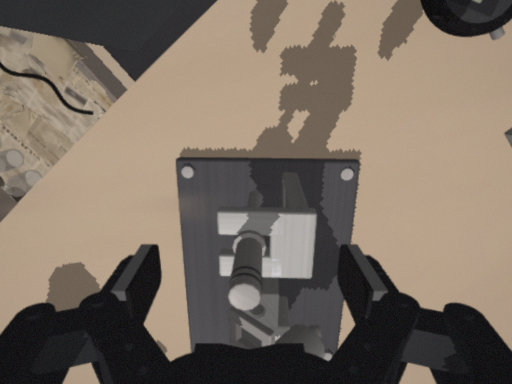

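Run:
```python
from st import *
q=np.load("q.npy"); p=pose("wrist")
def W(q,v): c,s=np.cos(q[2]),np.sin(q[2]); return np.array([q[0]+c*v[0]-s*v[1],q[1]+s*v[0]+c*v[1],v[2]])
for x in (-.008,-.004,0): print(x,"top",proj(p,W(q,(x,.112,.139))),"disc",proj(p,W(q,(x,.112,.099))))
print(proj(p,W(q,(-.022,.118,.095))),proj(p,W(q,(-.022,.132,.095))))
a=cv2.imread('pics/w10.png')[190:320,190:340]; cv2.imwrite('pics/w10z.png',cv2.convertScaleAbs(cv2.resize(a,None,fx=4,fy=4,interpolation=cv2.INTER_CUBIC),alpha=1.6))
```

```text
-0.008 top [236.1715 301.9364] disc [242.9501 251.1182]
-0.004 top [246.0127 302.306 ] disc [250.5616 251.3417]
0 top [255.8834 302.6657] disc [258.1902 251.5621]
[217.2205 236.5658] [216.4097 212.4224]
```

View pics/w10z.png

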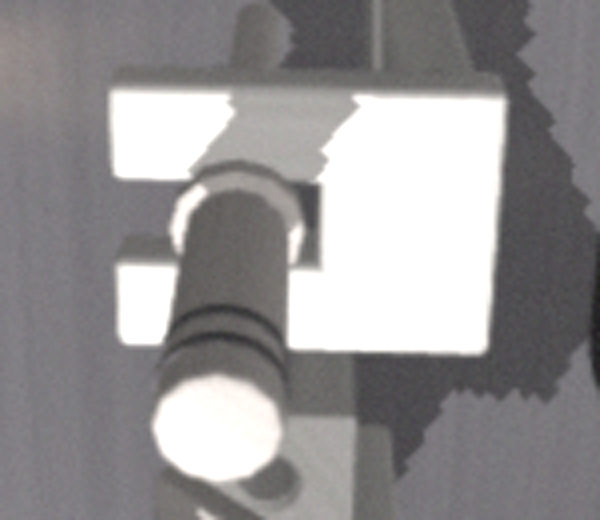

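Call:
send_rows([
  [[0,0,3,0,8.5],[0,0,7,0,8.5],[0,0,12,0,8.5],[1,-1.5,16,-0.18,8.5],[3.3,-4.8,16,-0.36,8.5],[6.6,-9.7,16,-0.54,8.5],[6.6,-9.7,16,-0.9,8.5],[6.6,-9.7,16,-1.2,8.5],[6.6,-9.7,16,-1.57,8.5],[6.6,-9.7,16,-1.57,8.5],[6.6,-9.7,16,-1.57,8.5],[6.6,-9.7,16,-1.57,8.5]],
])

```text
clock: 13.7
eef_pos: [0.5356, -0.0332, 0.2615]
tool_rot: [0.907, 0.42, -0.012, -0.023]
ft_force: [0.7, 0.1, -0.2]
grip_width: 0.0848
```

Run:
```python
from st import *
st(); save("wrist","pics/w11.png"); save("side","pics/s11.png")
q=np.load("q.npy"); p=pose("wrist")
def W(q,v): c,s=np.cos(q[2]),np.sin(q[2]); return np.array([q[0]+c*v[0]-s*v[1],q[1]+s*v[0]+c*v[1],v[2]])
u=np.array([-.643,0,.766])
for s in (-.045,0,.005,.04): print(s,proj(p,W(q,np.array([0,0,.095])+u*(.05+s))))
print(proj(p,W(q,(0,0,.095))),proj(p,W(q,(-.0045,.112,.139))))
```

```text
13.7 [ 0.5356 -0.0332  0.2615] yaw 49.69 z [-0.0403  0.0315 -0.9987] jv 0.695 q [-0.0779  0.3398  0.2173  1.4909  0.0283  2.1959] w 0.08483671425453712 F [ 0.6801  0.1208 -0.2452]
-0.045 [260.3617 132.2855]
0 [259.2403 170.7535]
0.005 [259.1029 175.4356]
0.04 [258.0572 210.8386]
[260.4747 128.384 ] [131.0586 139.8601]
```

View pics/w11.png

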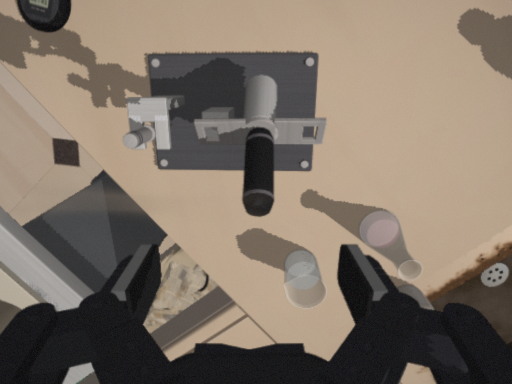

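View pics/s11.png

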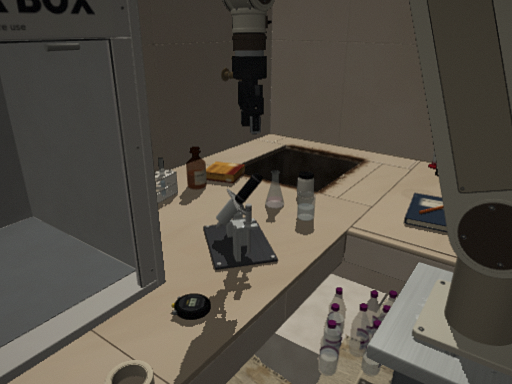

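Call:
send_rows([
  [[0,0,-5,0,8.5],[0,0,-10,0,8.5],[0,0,-13.5,0,8.5],[0,0,-14.5,0,8.5],[0,0,-14.5,0,8.5]],
])

```text
clock: 14.42
eef_pos: [0.5358, -0.0331, 0.1168]
tool_rot: [0.906, 0.422, -0.012, -0.023]
ft_force: [-0.2, 0.5, -0.4]
grip_width: 0.0849
```

Run:
```python
from st import *
st(); save("wrist","pics/w12.png"); save("side","pics/s12.png")
a=cv2.imread('pics/s12.png')[120:270,180:330]
cv2.imwrite('pics/s12z.png',cv2.convertScaleAbs(cv2.resize(a,None,fx=4,fy=4,interpolation=cv2.INTER_CUBIC),alpha=1.4))
```

```text
14.425 [ 0.5358 -0.0331  0.1168] yaw 49.95 z [-0.0405  0.0314 -0.9987] jv 0.036 q [-0.0775  0.4205 -0.0486  1.1445  0.0282  2.1917] w 0.08493449637214534 F [-0.1835  0.4853 -0.4214]
```

View pics/w12.png

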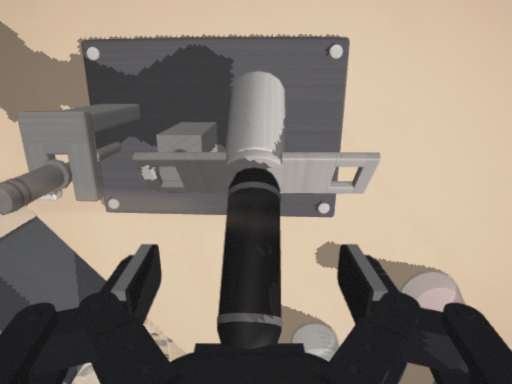

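View pics/s12z.png

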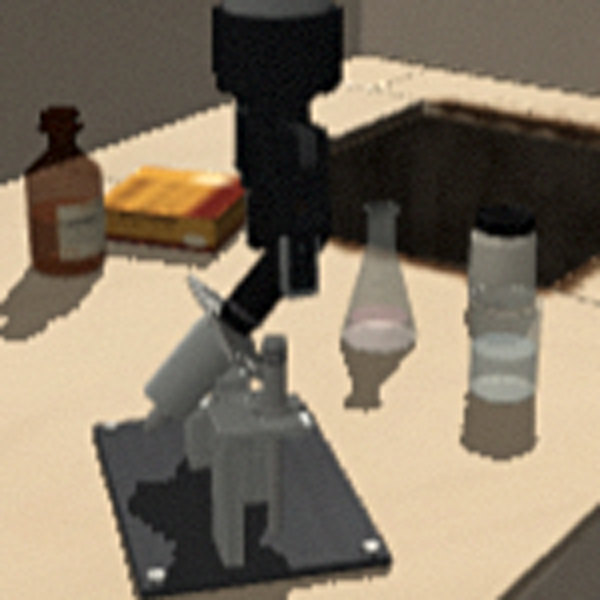

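Call:
send_rows([
  [[0,0,0,0,1.5],[0,0,0,0,1.5],[0,0,0,0,1.5],[0,0,0,0,1.5],[0,0,0,0,1.5],[0,0,0,0,1.5]],
])

```text
clock: 15.28
eef_pos: [0.5364, -0.0336, 0.1172]
tool_rot: [0.906, 0.422, -0.011, -0.022]
ft_force: [0.8, -2.4, 4.8]
grip_width: 0.0252
```

Run:
```python
from st import *
st(); save("wrist","pics/w13.png"); save("side","pics/s13.png")
a=cv2.imread('pics/s13.png')[120:270,180:330]
cv2.imwrite('pics/s13z.png',cv2.convertScaleAbs(cv2.resize(a,None,fx=4,fy=4,interpolation=cv2.INTER_CUBIC),alpha=1.4))
```

```text
15.275 [ 0.5364 -0.0336  0.1172] yaw 49.88 z [-0.0385  0.0304 -0.9988] jv 0.002 q [-0.078   0.4196 -0.0487  1.1432  0.0273  2.1925] w 0.02524148191893847 F [ 0.7647 -2.4114  4.8013]
```

View pics/w13.png

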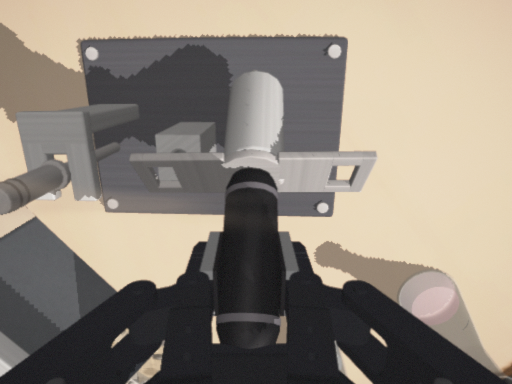

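View pics/s13z.png

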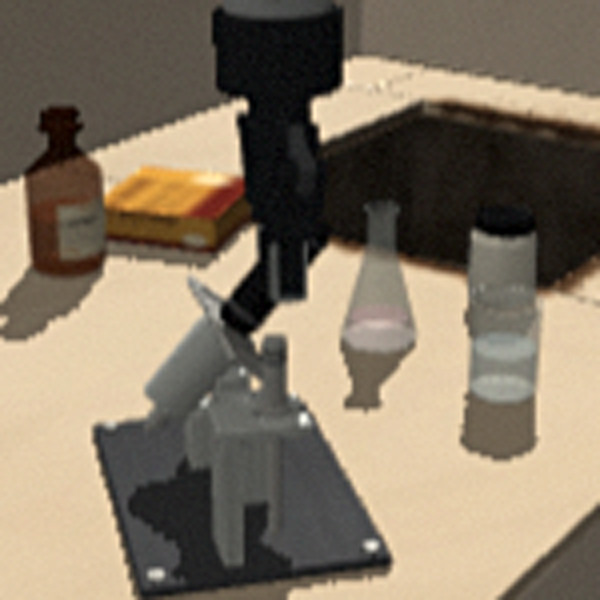

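Call:
send_rows([
  [[-0.42,-0.49,0.77,0,1.5],[-0.83,-0.98,1.53,0,1.5],[-1.25,-1.47,2.3,0,1.5],[-1.66,-1.96,3.06,0,1.5],[-1.66,-1.96,3.06,0,1.5],[-1.66,-1.96,3.06,0,1.5]],
])

```text
clock: 16.12
eef_pos: [0.5191, -0.0531, 0.1477]
tool_rot: [0.906, 0.422, -0.011, -0.022]
ft_force: [3.1, -1.9, 1.9]
grip_width: 0.0257
```

Run:
```python
from st import *
st(); save("wrist","pics/w14.png"); save("side","pics/s14.png")
a=cv2.imread('pics/s14.png')[120:270,180:330]
cv2.imwrite('pics/s14z.png',cv2.convertScaleAbs(cv2.resize(a,None,fx=4,fy=4,interpolation=cv2.INTER_CUBIC),alpha=1.4))
```

```text
16.125 [ 0.5191 -0.0531  0.1477] yaw 49.88 z [-0.0395  0.0308 -0.9987] jv 0.007 q [-0.117   0.3672 -0.0437  1.2027  0.026   2.1535] w 0.025701536464605917 F [ 3.1413 -1.9371  1.889 ]
```

View pics/s14z.png

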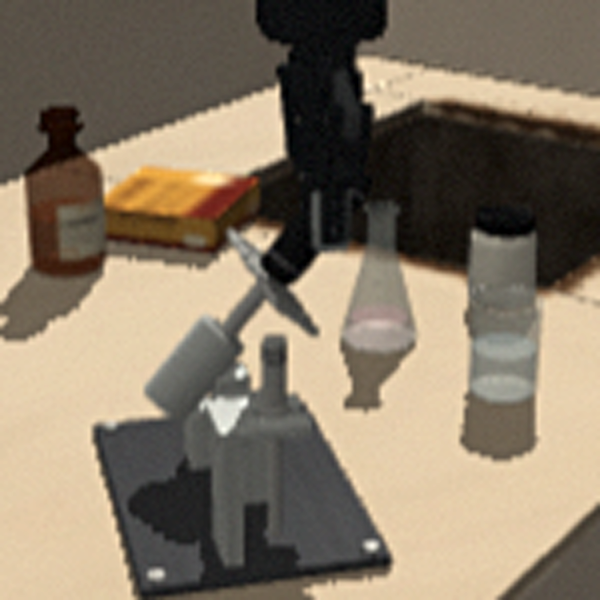

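Call:
send_rows([
  [[-0.5,-0.57,0.9,0,1.5],[-1,-1.15,1.8,0,1.5],[-1.45,-1.7,2.65,0,1.5],[-1.45,-1.7,2.65,0,1.5],[-1.45,-1.7,2.65,0,1.5]],
])

```text
clock: 16.85
eef_pos: [0.5041, -0.0698, 0.1734]
tool_rot: [0.906, 0.422, -0.012, -0.023]
ft_force: [0.3, -2.9, 2.3]
grip_width: 0.0259
```

Run:
```python
from st import *
st(); save("wrist","pics/w15.png"); save("side","pics/s15.png")
a=cv2.imread('pics/s15.png')[100:250,190:340]
cv2.imwrite('pics/s15z.png',cv2.convertScaleAbs(cv2.resize(a,None,fx=4,fy=4,interpolation=cv2.INTER_CUBIC),alpha=1.4))
```

```text
16.85 [ 0.5041 -0.0698  0.1734] yaw 49.91 z [-0.0414  0.0309 -0.9987] jv 0.004 q [-0.152   0.3262 -0.0332  1.2571  0.0243  2.1181] w 0.025948850785359245 F [ 0.2804 -2.9277  2.2705]
```

View pics/s15z.png

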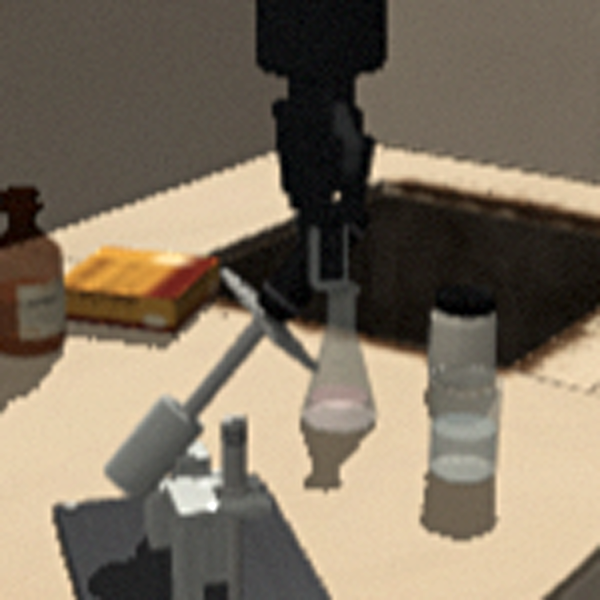

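View pics/w15.png

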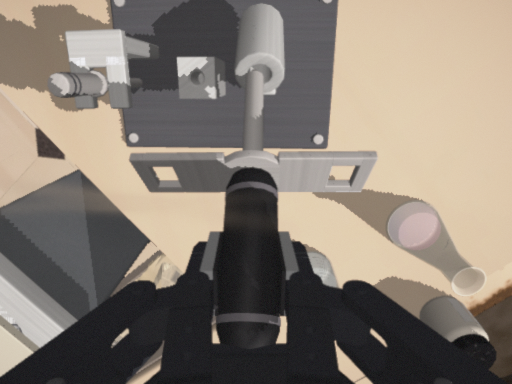

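Run:
```python
import numpy as np
L=135;th=np.radians(40);T0=np.array([3.7,90.6]);T1=np.array([0.1,93])
G=lambda t,T:T+L*np.array([-np.sin(t),np.cos(t)])
g0=G(th,T0)
for k in range(1,13):
    f=k/12; g=G(th*(1-f),T0+f*(T1-T0))-g0; g[0]+=3*f
    print(k,np.round([g[0]*.647/10,g[0]*.763/10,g[1]/10],2))
```

```text
1 [0.4  0.47 0.51]
2 [0.81 0.95 0.98]
3 [1.24 1.46 1.41]
4 [1.68 1.98 1.8 ]
5 [2.14 2.52 2.15]
6 [2.61 3.08 2.46]
7 [3.09 3.64 2.73]
8 [3.57 4.22 2.95]
9 [4.07 4.8  3.13]
10 [4.57 5.39 3.27]
11 [5.07 5.98 3.36]
12 [5.58 6.58 3.4 ]
```

Call:
send_rows([
  [[0.2,0.24,0.26,0,1.5],[0.4,0.47,0.51,0,1.5],[0.6,0.71,0.75,0,1.5],[0.81,0.95,0.98,0,1.5],[1.03,1.21,1.2,0,1.5],[1.24,1.46,1.41,0,1.5],[1.24,1.46,1.41,0,1.5]],
])

```text
clock: 17.82
eef_pos: [0.5173, -0.0564, 0.1874]
tool_rot: [0.907, 0.421, -0.013, -0.021]
ft_force: [1.9, -6.7, -2.6]
grip_width: 0.0259
```

Run:
```python
from st import *
st(); save("wrist","pics/w16.png"); save("side","pics/s16.png")
a=cv2.imread('pics/s16.png')[100:250,190:340]
cv2.imwrite('pics/s16z.png',cv2.convertScaleAbs(cv2.resize(a,None,fx=4,fy=4,interpolation=cv2.INTER_CUBIC),alpha=1.4))
```

```text
17.825 [ 0.5173 -0.0564  0.1874] yaw 49.86 z [-0.0406  0.0276 -0.9988] jv 0.005 q [-0.1217  0.3379  0.0213  1.2979  0.0225  2.1492] w 0.02592679694623582 F [ 1.9455 -6.6555 -2.6431]
```

View pics/s16z.png

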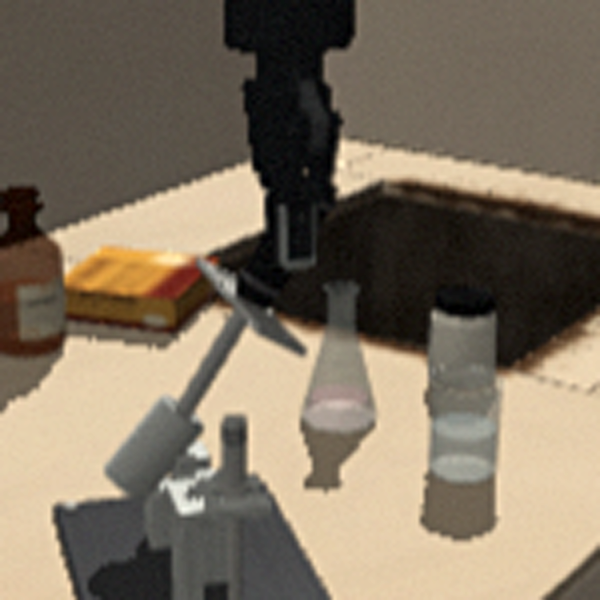

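View pics/w16.png

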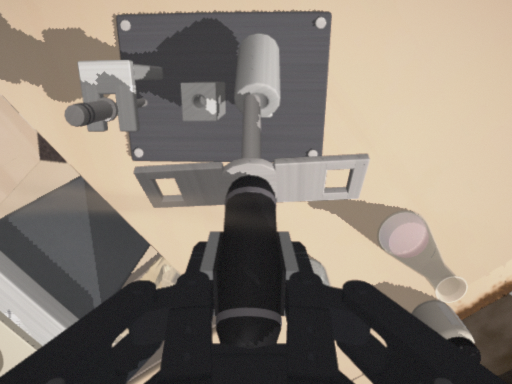

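Call:
send_rows([
  [[0.22,0.26,0.2,0,1.5],[0.44,0.52,0.39,0,1.5],[0.67,0.79,0.57,0,1.5],[0.9,1.06,0.74,0,1.5],[1.13,1.34,0.9,0,1.5],[1.37,1.62,1.05,0,1.5],[1.61,1.9,1.19,0,1.5],[1.85,2.18,1.32,0,1.5],[1.85,2.18,1.32,0,1.5]],
])

```text
clock: 19.05
eef_pos: [0.5359, -0.0349, 0.2011]
tool_rot: [0.907, 0.421, -0.012, -0.021]
ft_force: [1.2, -6.7, -0.4]
grip_width: 0.0252
```

Run:
```python
from st import *
st(); save("wrist","pics/w17.png"); save("side","pics/s17.png")
a=cv2.imread('pics/s17.png')[100:250,190:340]
cv2.imwrite('pics/s17z.png',cv2.convertScaleAbs(cv2.resize(a,None,fx=4,fy=4,interpolation=cv2.INTER_CUBIC),alpha=1.4))
```

```text
19.05 [ 0.5359 -0.0349  0.2011] yaw 49.87 z [-0.0399  0.0269 -0.9988] jv 0.004 q [-0.0785  0.3617  0.0921  1.343   0.0237  2.1923] w 0.02523306543656933 F [ 1.2123 -6.7499 -0.399 ]
```

View pics/s17z.png

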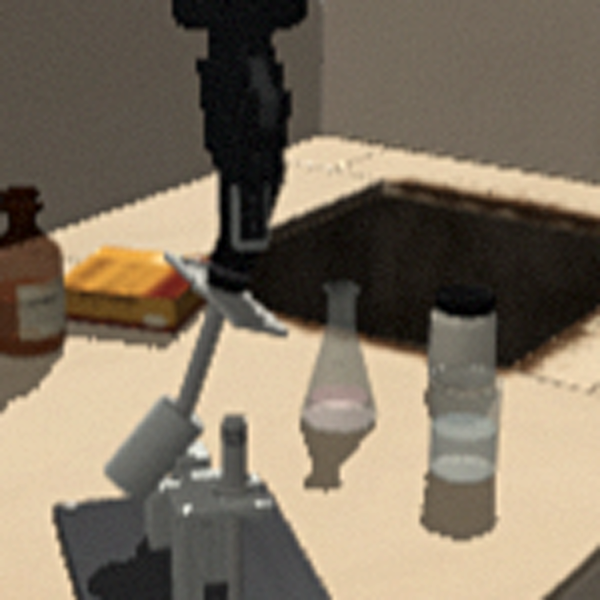

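View pics/w17.png

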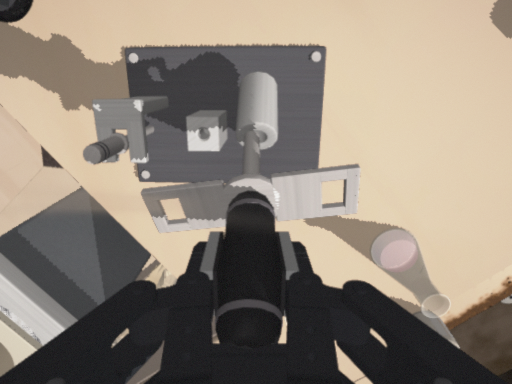

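Call:
send_rows([
  [[0.24,0.29,0.12,0,1.5],[0.48,0.58,0.22,0,1.5],[0.73,0.87,0.31,0,1.5],[0.98,1.16,0.4,0,1.5],[1.23,1.45,0.48,0,1.5],[1.48,1.75,0.54,0,1.5],[1.73,2.04,0.59,0,1.5],[1.98,2.34,0.63,0,1.5],[2.24,2.64,0.66,0,1.5],[2.49,2.94,0.67,0,1.5],[2.6,3.1,0.67,0,1.5],[2.6,3.1,0.67,0,1.5]],
])

```text
clock: 20.65
eef_pos: [0.5619, -0.0039, 0.2083]
tool_rot: [0.906, 0.422, -0.012, -0.02]
ft_force: [1.7, -6.9, 3.1]
grip_width: 0.0255
```

Run:
```python
from st import *
st(); save("wrist","pics/w18.png"); save("side","pics/s18.png")
a=cv2.imread('pics/s18.png')[100:250,170:320]
cv2.imwrite('pics/s18z.png',cv2.convertScaleAbs(cv2.resize(a,None,fx=4,fy=4,interpolation=cv2.INTER_CUBIC),alpha=1.4))
```

```text
20.65 [ 0.5619 -0.0039  0.2083] yaw 49.91 z [-0.0394  0.0268 -0.9989] jv 0.003 q [-0.021   0.4064  0.1774  1.3818  0.026   2.2491] w 0.025472504993605313 F [ 1.7218 -6.8691  3.1462]
```

View pics/s18z.png

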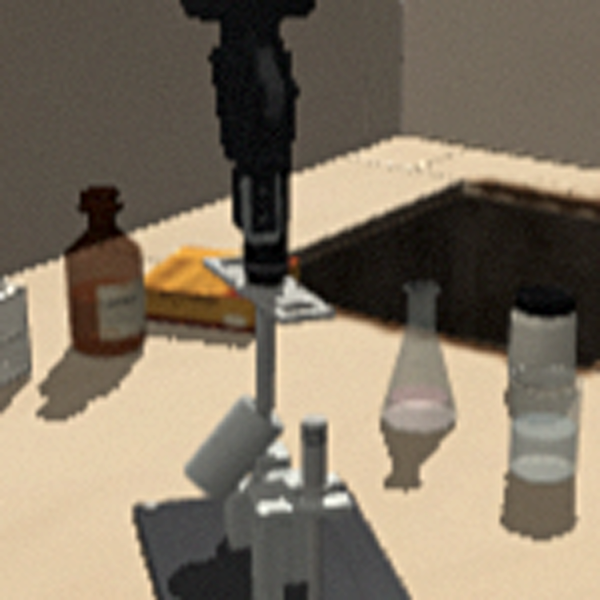

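View pics/w18.png

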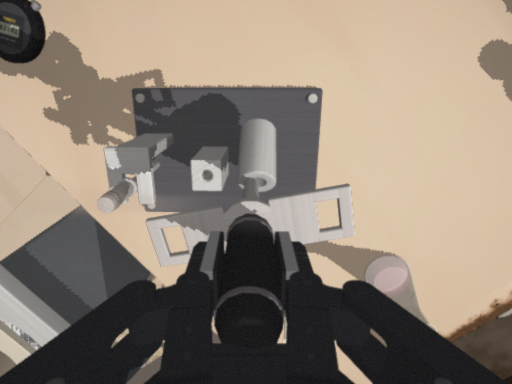

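Call:
send_rows([
  [[0,0,1,0,1.5],[0,0,2.5,0,1.5],[0,0,4.5,0,1.5],[0,0,6,0,1.5],[0,0,6,0,1.5],[0,0,6,0,1.5]],
])

```text
clock: 21.5
eef_pos: [0.5612, -0.002, 0.2672]
tool_rot: [0.906, 0.422, -0.012, -0.023]
ft_force: [-0.1, 0.5, -2.2]
grip_width: 0.0256
```

Run:
```python
from st import *
st(); save("wrist","pics/w19.png"); save("side","pics/s19.png")
a=cv2.imread('pics/s19.png')[60:210,170:320]
cv2.imwrite('pics/s19z.png',cv2.convertScaleAbs(cv2.resize(a,None,fx=4,fy=4,interpolation=cv2.INTER_CUBIC),alpha=1.4))
for t in ["probe_tip","probe_collar","beaker_mouth","lock_pin"]:
  for n in ("side","wrist"): print(t,n,[(np.round(a["uv"],1),round(a["score"],2)) for a in vision.boxes_of(t,n)[:2]])
```

```text
21.5 [ 0.5612 -0.002   0.2672] yaw 49.92 z [-0.0411  0.0317 -0.9987] jv 0.014 q [-0.0203  0.3897  0.3042  1.5271  0.0309  2.2494] w 0.02555654219135863 F [-0.0865  0.4723 -2.2414]
probe_tip side [(array([235. , 149.8]), 0.6)]
probe_tip wrist [(array([251. , 236.9]), 0.97)]
probe_collar side [(array([234. , 148.1]), 0.81)]
probe_collar wrist [(array([252.9, 241. ]), 0.82)]
beaker_mouth side [(array([305.4, 208.7]), 0.78)]
beaker_mouth wrist []
lock_pin side [(array([234., 244.]), 0.63), (array([247.9, 222.9]), 0.54)]
lock_pin wrist [(array([148.5, 173.9]), 0.91)]
```

View pics/s19z.png

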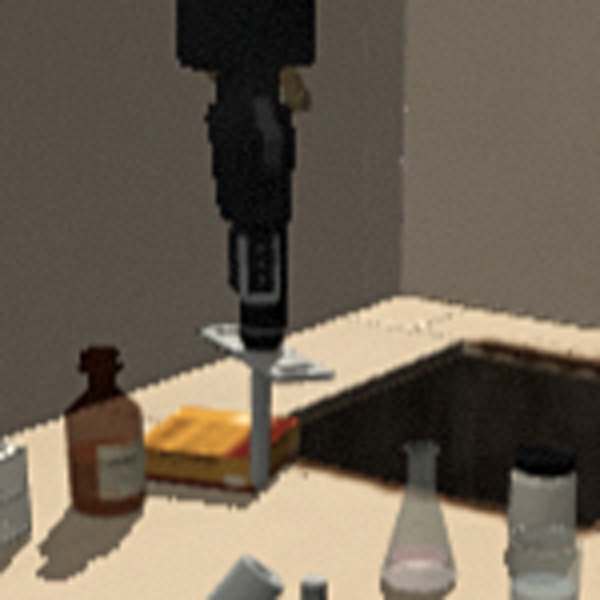

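View pics/w19.png

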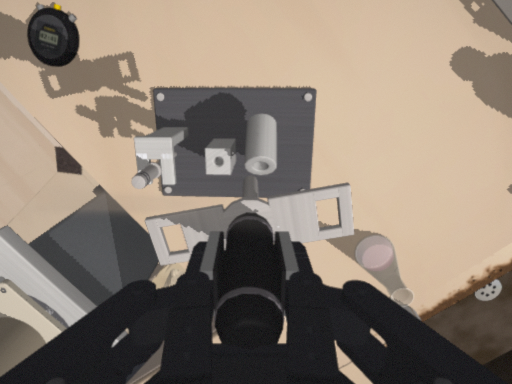

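Run:
```python
from st import *
a=cv2.imread('pics/w19.png')[140:260,190:320]; cv2.imwrite('pics/w19z.png',cv2.convertScaleAbs(cv2.resize(a,None,fx=5,fy=5,interpolation=cv2.INTER_CUBIC),alpha=1.8))
a=cv2.imread('pics/s19.png')[135:200,195:275]; cv2.imwrite('pics/s19zz.png',cv2.convertScaleAbs(cv2.resize(a,None,fx=8,fy=8,interpolation=cv2.INTER_CUBIC),alpha=1.8))
```

```text
(no output)
```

View pics/w19z.png

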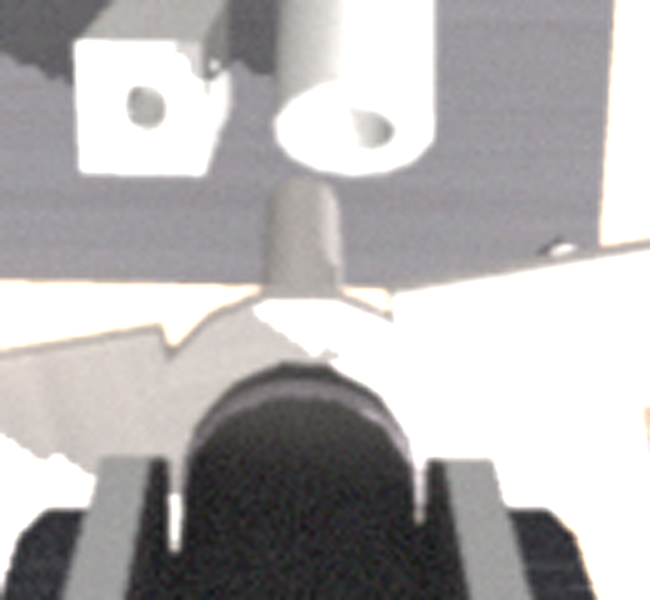

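View pics/s19zz.png

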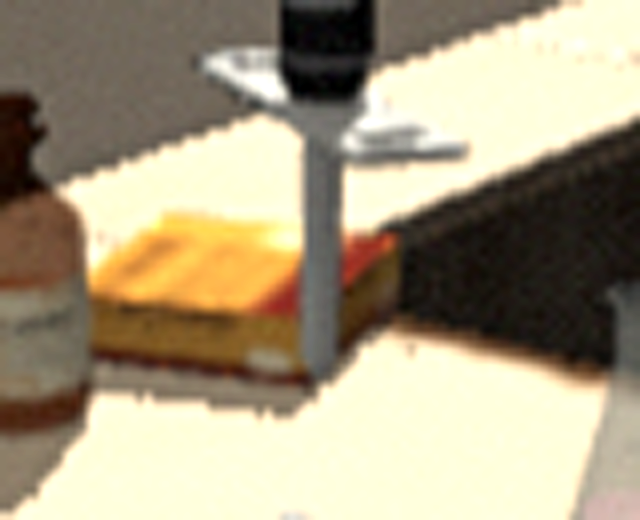

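Run:
```python
from st import *
ps=pose("side"); pw=pose("wrist")
T,e=tri([ray(ps,(235,182)),ray(pw,(251.1,178.2))]); print("tip",T,e)
o=bot.get_obs(); Z=R.from_quat(o["tool_rot"]).as_matrix()[:,2]; G=o["eef_pos"]-Z*.021; print("grasp",G,"len",np.linalg.norm(G-T),"axis",(G-T)/np.linalg.norm(G-T))
# vertical reference in side view through tip
print(proj(ps,T),proj(ps,T+[0,0,.075]))
# beaker in several: side box
q=np.load("q.npy")
```

```text
tip [ 0.5576 -0.0003  0.1506] [np.float64(0.0009179089041816438), np.float64(0.0009179089041815877)]
grasp [ 0.5623 -0.003   0.2886] len 0.1380268479164351 axis [ 0.0347 -0.0193  0.9992]
[234.6366 182.1304] [234.0832 151.8034]
```

Call:
send_rows([
  [[-0.7,-1.6,0,0,1.5],[-1.7,-4,0,0,1.5],[-2.9,-7,0,0,1.5],[-4.2,-10,0,0,1.5],[-5.5,-13,0,0,1.5],[-6.7,-16,0,0,1.5],[-7.8,-18.6,0,0,1.5],[-8.4,-20,0,0,1.5],[-8.6,-20.5,0,0,1.5],[-8.6,-20.5,0,0,1.5],[-8.6,-20.5,0,0,1.5]],
])

```text
clock: 23.38
eef_pos: [0.4759, -0.2066, 0.2677]
tool_rot: [0.906, 0.422, -0.011, -0.023]
ft_force: [0.2, -1.3, -1.8]
grip_width: 0.0258
```

Run:
```python
from st import *
st(); save("wrist","pics/w20.png"); save("side","pics/s20.png"); save("top","pics/t20.png")
a=cv2.imread('pics/s20.png')[120:270,230:380]
cv2.imwrite('pics/s20z.png',cv2.convertScaleAbs(cv2.resize(a,None,fx=4,fy=4,interpolation=cv2.INTER_CUBIC),alpha=1.4))
for t in ["probe_tip","beaker_mouth","beaker"]:
  for n in ("side","wrist"): print(t,n,[(np.round(a["uv"],1),round(a["score"],2)) for a in vision.boxes_of(t,n)[:2]])
pw=pose("wrist"); ps=pose("side")
t=bot.get_obs()["eef_pos"]+[-.0036,.0017,-.117]; print("tip est",t,proj(pw,t),proj(ps,t))
for z in (0,.07): print(z,proj(pw,[.4703,-.2055,z]),proj(ps,[.4703,-.2055,z]))
```

```text
23.375 [ 0.4759 -0.2066  0.2677] yaw 49.97 z [-0.04    0.0317 -0.9987] jv 0.005 q [-0.417   0.3073  0.1875  1.5005  0.0127  1.8521] w 0.025798591924050474 F [ 0.212  -1.3287 -1.8177]
probe_tip side [(array([309.6, 135.7]), 0.8)]
probe_tip wrist [(array([253.3, 236.9]), 0.9)]
beaker_mouth side [(array([306.9, 207.4]), 0.92), (array([234.6, 244.9]), 0.41)]
beaker_mouth wrist [(array([255. , 156.1]), 0.64)]
beaker side [(array([304.1, 205.4]), 0.86), (array([310.9, 138.2]), 0.35)]
beaker wrist [(array([258.8, 154.1]), 0.55)]
tip est [ 0.472  -0.2054  0.1507] [251.5083 179.2653] [307.9217 166.3918]
0 [255.4276 145.7887] [305.5428 217.5134]
0.07 [253.4721 158.3666] [306.8843 194.5102]
```

View pics/w20.png

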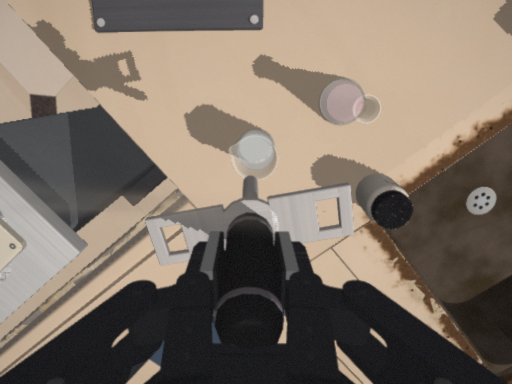

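View pics/s20z.png

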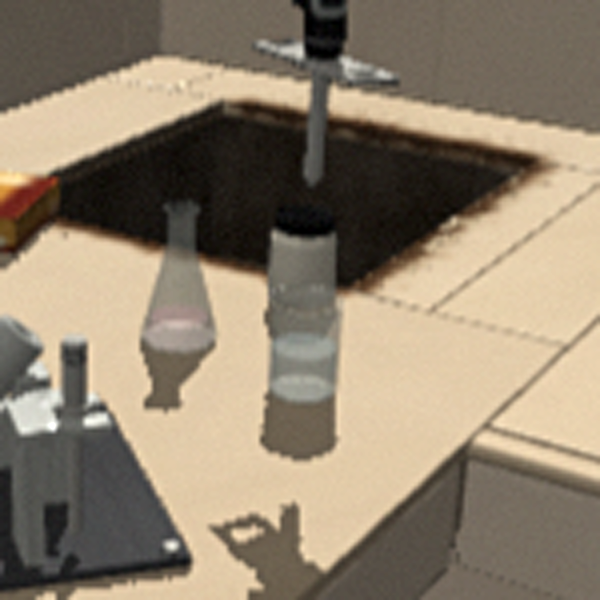

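Call:
send_rows([
  [[-0.1,0,-0.8,0,1.5],[-0.2,0,-1.8,0,1.5],[-0.2,0,-2.6,0,1.5],[-0.2,0,-3,0,1.5],[-0.2,0,-3,0,1.5],[-0.2,0,-3,0,1.5],[-0.2,0,-3,0,1.5],[-0.2,0,-3,0,1.5]],
])

```text
clock: 24.82
eef_pos: [0.4737, -0.2073, 0.238]
tool_rot: [0.906, 0.422, -0.011, -0.022]
ft_force: [0.5, -1.1, -1.4]
grip_width: 0.0253
```

Run:
```python
from st import *
st(); save("wrist","pics/w21.png"); save("side","pics/s21.png")
a=cv2.imread('pics/s21.png')[120:270,200:350]
cv2.imwrite('pics/s21z.png',cv2.convertScaleAbs(cv2.resize(a,None,fx=4,fy=4,interpolation=cv2.INTER_CUBIC),alpha=1.4))
pw=pose("wrist"); ps=pose("side")
t=bot.get_obs()["eef_pos"]+[-.0036,.0017,-.117]; print("tip est",t,proj(pw,t),proj(ps,t),proj(ps,t+[0,0,.075]))
```

```text
24.825 [ 0.4737 -0.2073  0.238 ] yaw 49.91 z [-0.0396  0.0312 -0.9987] jv 0.003 q [-0.4198  0.3117  0.117   1.425   0.0124  1.8505] w 0.025307830304117873 F [ 0.4505 -1.0533 -1.4322]
tip est [ 0.47   -0.2056  0.1209] [251.475  179.2722] [308.0195 177.0685] [309.5734 150.1306]
```

View pics/w21.png

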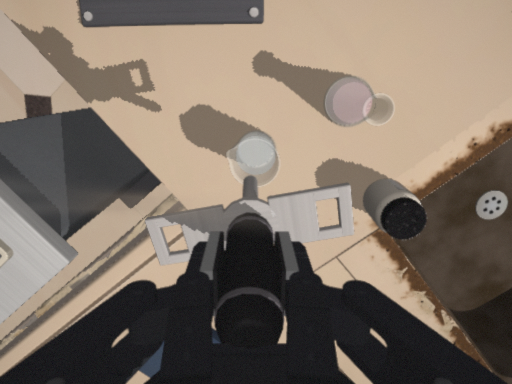

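View pics/s21z.png

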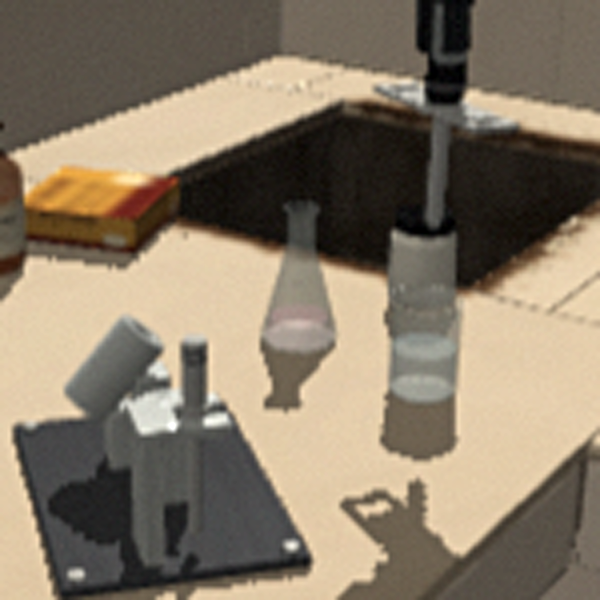

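```bash
python3 -c "
from workcell import bot
print(bot.job_done())"
```

```text
the job is handed in; nothing more can be done
None
```

The pin is parked in the notch and released, and the probe is held upright over the beaker. I handed the job in at about 25 s. No verdict came back.

**What I did**
- I gripped the pin by its knob and drew it up about 86 mm. I lowered it into the slot, let go, and it hangs there by its shoulder.
- I gripped the probe's handle across the lean plane and drew it 74 mm along the slant. The tool can only turn about the vertical, so I swung the handle on an arc with the tip against the sleeve's upper rim until the probe stood upright. Contact force stayed around 7 N. Then I lifted it clear and carried it over the beaker.

**Last checks**
- **Pin:** the last side picture shows it still upright in the notch. The close look just after release put the shoulder about 4–5 mm to the open side of the notch point and about 2 mm off in y.
- **Probe tip:** estimated at (0.470, -0.206, 0.121) m. The beaker's mouth measured (0.470, -0.205, 0.07) m, so the tip is about 50 mm above the rim and within a few millimetres of its centre.
- **Tilt:** about 2–3 degrees, with the arm still and the grip at 25 mm.
- **Beaker and bystanders:** the arm made no contact with them. The beaker, flask and jar look unmoved in the last pictures, but I did not measure them again.

**What went wrong**
- My first turn ran the last joint into its limit and left the tool tilted about 3 degrees for the rest of the job. I worked with that tilt.
- The wrist camera disagreed with the fitted holder pose by 1–2 mm, and showed the end of the probe's handle 3–5 mm from where expected. Neither affected the result.

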